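Lock the loose pinion of a slab roller onto its crank shaft

ROBOT

A 7-joint arm with a two-finger parallel gripper is mounted at the origin on the work surface. World frame = base frame: x ahead of the robot, y to its left, z up, the work surface at z = 0. Lengths are in m, angles in rad, forces in N, time in s.
With the tool pointing down it reaches from about 0.4 to 0.85 m from the base axis. Payload 10.4 kg.
Tool frame: the origin (TCP) lies midway between the tips of the shut fingers; the grasp point (between the pads) lies 19 mm behind it; z points along the fingers, y is the line along which they close (so a half turn about z gives the same grasp; the last joint's range is limited). The gripper opens to 87 mm and grips with 3 to 60 N. Pads are 19 mm wide; open, the fingers measure 117 mm over their backs; the gripper's body (75 mm by 190 mm) begins 51 mm behind the grasp point.
Start: joints at [-1.283, 0.332, -0.065, 1.46, 0.022, 1.35, -0.088], TCP at [0.191, 0.595, 0.202] pointing down, gripper open.
Joint ranges: [-2.6, 2.6], [-0.5, 2.12], [-1.47, 1.34], [0.16, 2.42], [-1.27, 4.41], [0.06, 2.06], [-2.6, 2.6]. Speed limits (rad/s): [2.22, 2.22, 2.79, 2.79, 3.14, 3.14, 3.14].

INTERFACE

Orientations are given as a unit quaternion [x, y, z, w].
In Python, from bench import r gives the robot as it stands.
- The arm moves only by the tool arm_command, never from a script. Its argument "moves" is one flat list of numbers, 4 for each row, row after row: the shift along the tool's x, y, z in cm, then the turn about the tool's z in degrees. A call has 1 to 12 rows; each row shifts and turns the commanded pose from where the row before left it, along the tool's axes as they then stand; what a row does not reach is not made up. A row lasts 1/12 s, in which the tool goes at most 41.7 mm and 7.16 degrees, less where a joint would pass 70% of its speed; a pose out of reach is approached as far as the arm can. A call with a gripper value outside its range is refused whole. "fingers" is the opening in per cent of the stroke, from 0 (shut) to 100 (fully open), set as the call begins (left out, the last holds). The fingers move at their own pace and stop on an object; "squeeze" is the grip in N (left out, the last holds). Time passes only in rows, so rows that do not move let the fingers close. It gives the time, the measured TCP pose, the force, the opening and the grip force at its end, in the units of the state.
- r.read_state(): the state, without advancing time (a new reading comes with each control period).
- r.camera(name): name is "scene" or "top" or "wrist"; returns the picture (400x640x3 uint8, red, green, blue); there is no depth.
- r.camera_info(name): a dict with "fx", "fy", "cx", "cy" (pixels), "origin" and "attitude" of the camera in the world. Camera axes: x right, y up, looking along -z (the intrinsics and any distortion apply to the point x, -y, -z); pixel columns grow to the right and rows downward; lengths in m; the calibration is good to about 2 mm. A picture is of the moment at which its call begins: read the wrist's pose just before it. camera_info takes no time and is no camera call; for the wrist camera it gives the pose at the moment of the call.
- r.close_job(): hands the job in; it is judged then, once.
The state is a dict: "time": time; "joint_positions": joint angles; "joint_vel": joint speeds; "joint_torque": joint torques, N m; "ee_pos": TCP position; "eef_rot": TCP orientation; "ft_force": force on the tool from outside, world axes, zero at the start; "torque": the same for the moment, N m; "width": finger opening in m; "grip_force": force on a finger pad.
Only numpy, scipy, OpenCV 4.12 (cv2) and the standard library are available. Lean on these libraries where they do the work, as an engineer would, in place of code of your own. Each camera call takes 0.05 s, during which the arm holds its last target. There are 200 camera calls.

TASK

The crank of the slab roller spins free because the white pinion's set screw is loose. Turn the crank until it stands upright, so that the flat of the shaft faces straight up at the set screw, and let go of it; then put the red T-handled hex key in the set screw, tighten it clockwise onto the flat to about 0.45 N m (by feel: under 0.3 N m is not snug, and the plastic hub strips at about 0.7 N m), and stand the red key back upright in the hole it came from. Leave the blue key, the glaze jar and the mug where they are.

Things in the scene. Friction and masses are not known exactly. Their poses are not given: they have to be found in the camera images.
- roller: slab roller, blue frame bolted down. Origin on the table straight below the set screw; z up, y along the horizontal crank shaft (axis 140 mm above the table), +y to the drum, -y to the crank, -x roughly to the robot. Blue bearing post at y = -74 to -96 mm, 167 mm high; end frame at y = +56 to +70 mm, 160 mm high, with knobs up to 184 mm at x = +94 mm
- hub (a point): top of the white plastic pinion hub (round, 80 mm across, 44 mm long along the shaft), 180 mm above the table, where the set screw stands in it. The pinion sits loose on the shaft but is meshed with the white drum gear, so it cannot turn or slide
- crank: 28 mm steel shaft with a flat (1 mm deep, 10 mm wide) along its whole length and the red crank arm fixed on its end. Origin on the shaft's axis below the set screw; y as the roller's. z runs along the arm and square out of the flat: arm upright = flat facing straight up. Starts leaning 0.7 to 1.7 rad from upright to the roller's -x side; bearing friction 0.3 N m holds it where it is left
- crank_grip (a point): middle of the crank's round wooden handle, 24 mm thick, 104 mm long along the roller's y, free to spin on its pin; 90 mm from the shaft's axis, at the roller's y = -179 mm. The red arm's outer face is 58 mm from here (y = -121 mm)
- setscrew: black set screw, 20 mm across, upright in the hub's top; z up, origin level with the hub's top at first. Turned clockwise from above it sinks 2.5 mm per turn. Loose at first, it turns 2.7 to 3.4 rad against about 0.13 N m of drag until its point is hard on the flat; then the torque climbs 0.15 N m for each 0.1 rad the screw still gives: 0.3 N m is just snug, 0.45 right, over 0.7 strips the hub
- socket (a point): centre of the mouth of the set screw's hex socket, at the screw's top (3 mm above the hub, about 183 mm above the table at first, sinking with the screw); z up, turns with the screw. The socket is 10.4 mm across flats, 13 mm deep, with a 1 mm chamfer; two of its six flats face its +y and -y, and it repeats every 60 degrees
- key_grip (a point): centre of the red handle bar of the 10 mm T-handled hex key: bar 100 mm long along x, 14 by 14 mm in section; z up along the key. The hex shank (10 mm across flats, two flats facing +y and -y) hangs below the bar's middle; tip 98 mm below the bar's centre. Mass about 0.16 kg
- key_tip (a point): lower end of the red key's hex shank, 98 mm below key_grip; its last 1.5 mm is tapered. Fully seated in the set screw it is 13 mm below the socket's mouth. At first it stands on the bottom of its hole in the stand, 10 mm above the table
- stand: wooden key stand fixed on the table, 60 x 180 x 55 mm high, origin at the centre of its underside. Two round holes, 13.5 mm wide (19.5 mm at the countersunk mouth) and 45 mm deep, at its y = -60 and +60 mm hold the red and the blue key upright; which is in which varies
- key6: the other T-handled hex key (6 mm, too small), blue bar 80 x 12 x 12 mm, standing in the other hole; origin at its tip, bar centre 98 mm above. Leave it alone
- jar: blue glaze jar with white cap, 72 mm across, 95 mm high, origin at the centre of its underside. Leave it alone
- mug: terracotta mug, 76 mm across, 85 mm high, origin at the centre of its underside. Leave it alone

How it is judged:
On the way, in this order (a step that is already met when the one before it is completed fails the run):
1. the crank stands upright (within 0.12 rad), so that the flat faces the set screw, and is let go (angle between crank's own z axis and vertical below 0.12 rad and contact force between the fingers and crank below 0.2 N), for 0.2 s.
2. the red key is seated in the set screw's socket, its tip at least 10 mm deep (z of key_tip in the frame of socket below -0.01 m and horizontal distance between key_tip and socket below 0.003 m), for 0.1 s.
3. the set screw is tightened onto the flat to at least about 0.3 N m (its depth shows how far the thread has been loaded), the crank still upright (z of socket in the frame of hub below 0.001734 m and contact force between setscrew and crank above 0.3 N and angle between crank's own z axis and vertical below 0.12 rad), for 0.2 s.
At the end, for the whole second after the job is handed in: the crank stands upright within 0.12 rad, the set screw is still tight on the shaft's flat (not backed off), and the red key stands at rest in the hole it came from (tip within 10 mm of where it was, within 0.15 rad of upright) (z of socket in the frame of hub below 0.001751 m and contact force between setscrew and crank above 0.3 N and angle between crank's own z axis and vertical below 0.12 rad and distance of key_tip from where it was at the start of the episode below 0.01 m and angle between key_grip's own z axis and vertical below 0.15 rad and linear speed of key10 below 0.02 m/s); the robot touches nothing.
It fails at once if the set screw is over-tightened: more than about 0.75 N m strips the hub (z of socket in the frame of hub below 0.001603 m).
It fails at once if the blue key, the jar or the mug is moved by more than 20 mm (distance of any of key6, jar, mug from where it was at the start of the episode above 0.02 m).
It also fails if it takes over 72 s, if anything falls off the work surface, if the arm or the gripper's body presses on something with over 40 N, if the wrist force passes 120 N, or if a joint passes its speed limit or range.

## Working session

There is one attempt and no reset: what is moved stays moved. The work goes in short steps, Python scripts to look and compute and a tool call to move; the robot and the scene stay as the last step left them, time stands still between calls to the robot, and variables do not carry over. Pictures are saved under pics/ and viewed, at most 10 in all, crops included, and the job is handed in when it is done.

Besides the shell and the picture viewer there is one more tool, called by a JSON object that holds its "fn" and its "kwargs". arm_command: Moves the arm, as the interface text tells. Its arguments: {"type":"object","properties":{"moves":{"type":"array"},"fingers":{"type":"number"},"squeeze":{"type":"number"}},"required":["moves"]}

```bash
mkdir -p pics; ls; python3 - <<'E'
from bench import r
import cv2,numpy as np
s=r.read_state();print(s)
for n in("scene","top"):
    im=r.camera(n);cv2.imwrite(f"pics/{n}0.png",im[:,:,::-1]);print(n,r.camera_info(n))
print(r.camera_info("wrist"))
E
```

```text
pics
{'time': 0.0, 'joint_positions': array([-1.2825932 ,  0.33284783, -0.06467629,  1.4609384 ,  0.02161462,
        1.34989714, -0.08850537]), 'joint_vel': array([-0.00056324,  0.00084332,  0.00012728, -0.00074756,  0.00014986,
       -0.00081625,  0.00129042]), 'joint_torque': array([-5.32252079e-05, -6.23257756e+01,  2.45098444e-02, -3.89902389e+01,
       -6.12419075e-02,  3.96929635e-02,  1.43736543e-04]), 'ee_pos': array([0.19103914, 0.59465441, 0.20167031]), 'eef_rot': array([ 1.54778597e-01,  9.87948936e-01, -6.94485847e-04, -6.46736176e-05]), 'ft_force': array([0.26447429, 0.08994567, 0.78605264]), 'torque': array([-0.00310359, -0.06803524,  0.02623437]), 'grip_force': 0.0, 'width': 0.08688813294403211}
scene {'fx': 444.3227263209415, 'fy': 444.3227263209415, 'cx': 316.10444736089113, 'cy': 199.43469913980925, 'origin': array([1.00972132, 0.45931178, 0.76510099]), 'attitude': array([0.13317024, 0.40550178, 0.85339724, 0.2992443 ])}
top {'fx': 422.24003650160927, 'fy': 422.24003650160927, 'cx': 317.61877322923516, 'cy': 196.70232064164944, 'origin': array([ 0.33586772, -0.13398413,  1.18286881]), 'attitude': array([-0.07037353,  0.07355045,  0.71737381, -0.68921167])}
{'fx': 295.9049933917077, 'fy': 295.9049933917077, 'cx': 321.67531374220226, 'cy': 203.49609801331607, 'origin': array([0.12720987, 0.61616389, 0.38443398]), 'attitude': array([-0.10327268, -0.07389575,  0.58448508,  0.80140586])}
```

View pics/scene0.png

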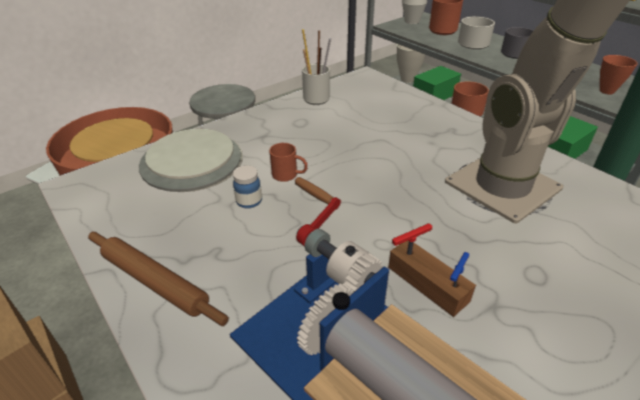

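View pics/top0.png

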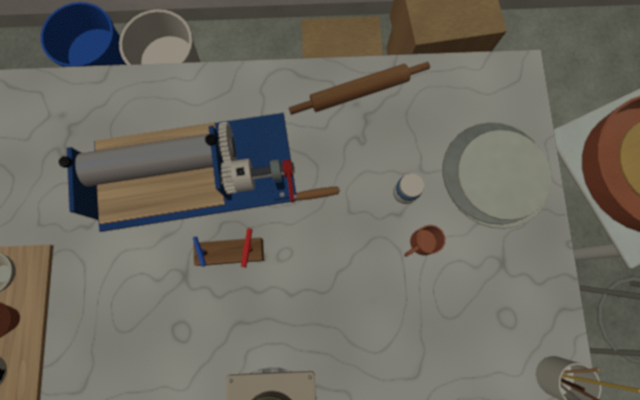

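The scene view shows the roller at the centre-bottom, the red key bar at about (412,233), the blue bar at (459,266) and the crank handle at (315,190). In the top view the screw is near (240,172), the red bar (247,248), the blue bar (199,251), and the handle runs (293,195)-(338,190).

```bash
cat > h.py <<'E'
from bench import r
import cv2,numpy as np
from scipy.spatial.transform import Rotation as R
def ray(info,u,v):
    d=np.array([(u-info['cx'])/info['fx'],-(v-info['cy'])/info['fy'],-1.])
    return np.array(info['origin']),R.from_quat(info['attitude']).apply(d)
def plane(info,u,v,z):
    o,d=ray(info,u,v);return o+d*(z-o[2])/d[2]
def proj(info,p):
    c=R.from_quat(info['attitude']).inv().apply(np.array(p)-info['origin'])
    return np.array([info['cx']-info['fx']*c[0]/c[2],info['cy']+info['fy']*c[1]/c[2]])
def tri(i1,p1,i2,p2):
    o1,d1=ray(i1,*p1);o2,d2=ray(i2,*p2)
    s=np.linalg.lstsq(np.c_[d1,-d2],o2-o1,rcond=None)[0]
    a,b=o1+s[0]*d1,o2+s[1]*d2;return (a+b)/2,np.linalg.norm(a-b)
def blobs(im,lo,hi,amin=15,roi=None):
    hsv=cv2.cvtColor(im,cv2.COLOR_RGB2HSV)
    hsv[...,0]=(hsv[...,0].astype(int)+90)%180   # red at 90
    m=cv2.inRange(hsv,np.array(lo),np.array(hi))
    if roi: 
        k=np.zeros_like(m);k[roi[1]:roi[3],roi[0]:roi[2]]=255;m&=k
    n,l,st,c=cv2.connectedComponentsWithStats(m)
    out=[]
    for i in range(1,n):
        if st[i,4]>=amin: out.append((st[i,4],c[i].round(1),cv2.minAreaRect(np.argwhere(l==i)[:,::-1].astype(np.float32))))
    return sorted(out,key=lambda t:-t[0])
E
python3 - <<'E'
from h import *
T=r.camera("top");S=r.camera("scene")
for n,im,roi in(("top",T,(180,130,350,280)),("scene",S,(280,170,490,320))):
    print(n)
    for nm,lo,hi in(("red",(82,170,80),(96,255,255)),("blue",(15,150,60),(35,255,255)),("wood",(93,90,60),(105,200,220))):
        for a,c,rc in blobs(im,lo,hi,15,roi): print(nm,a,c,[cv2.boxPoints(rc).round(0).astype(int).tolist()])
big=np.vstack([cv2.resize(T[130:280,180:350],(680,600),interpolation=3)])[:, :, ::-1]
cv2.imwrite("pics/a.png",big)
E
```

```text
top
red 202 [246.1 247.8] [[[240, 265], [245, 228], [253, 229], [248, 266]]]
red 184 [288.4 175.8] [[[282, 161], [289, 160], [297, 199], [290, 201]]]
blue 1632 [260.9 145.4] [[[232, 130], [284, 123], [290, 162], [238, 169]]]
blue 1335 [247.5 198.4] [[[176, 192], [285, 175], [289, 200], [180, 218]]]
blue 146 [215.6 166. ] [[[211, 146], [215, 146], [220, 188], [217, 188]]]
blue 108 [199.2 251.6] [[[193, 238], [199, 237], [207, 264], [201, 265]]]
wood 886 [223.7 251.2] [[[200, 243], [245, 236], [249, 261], [204, 267]]]
wood 321 [317.  192.9] [[[296, 192], [337, 185], [338, 193], [297, 200]]]
wood 281 [254.8 249.9] [[[247, 261], [247, 238], [262, 238], [262, 261]]]
wood 45 [195.7 258.6] [[[190, 250], [194, 249], [199, 264], [195, 265]]]
scene
red 419 [317.  220.7] [[[294, 236], [332, 194], [340, 202], [302, 244]]]
red 277 [411.2 234.7] [[[392, 239], [429, 223], [433, 232], [396, 248]]]
blue 1622 [304.9 290.6] [[[270, 312], [313, 249], [343, 270], [300, 333]]]
blue 1198 [366.9 297. ] [[[324, 319], [384, 266], [405, 290], [345, 343]]]
blue 158 [459.1 267. ] [[[450, 278], [463, 252], [469, 255], [456, 281]]]
wood 3023 [430.9 277. ] [[[382, 262], [405, 232], [479, 288], [456, 318]]]
wood 370 [314.2 190.3] [[[292, 186], [298, 176], [337, 198], [332, 208]]]
wood 184 [288.7 174.1] [[[280, 170], [305, 170], [305, 180], [280, 180]]]
```

View pics/a.png

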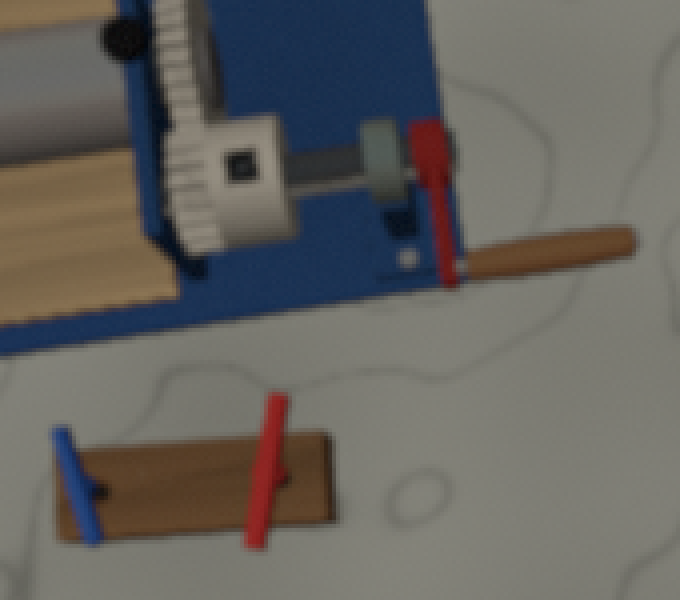

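The crop shows the black screw at (240.8,171.7) in the full top image, the red bar centred at (246.5,247.5), and the crank arm leaning toward the robot with its handle at (317,193).

```bash
python3 - <<'E'
from h import *
T=r.camera_info("top");S=r.camera_info("scene")
scr=plane(T,240.8,171.7,.183);print("screw",scr)
print("bar",plane(T,246.3,247.5,.112), tri(T,(246.3,247.5),S,(411.5,235)))
a,b=plane(T,242.5,265.5,.11),plane(T,250.5,228.5,.11);print("bar ends",a,b,np.linalg.norm(a-b),np.degrees(np.arctan2(*(b-a)[1::-1])))
print("blue",plane(T,199.3,251.5,.11))
h,e=tri(T,(317,193),S,(314.5,190.3));print("handle",h,e)
# roller y dir from handle line and from shaft features
for z in(h[2],):
    p,q=plane(T,296.5,196,z),plane(T,337.5,189,z);print("handle ends",p,q,np.linalg.norm(p-q),np.degrees(np.arctan2(*(p-q)[1::-1])))
# roller frame edge bottom (blue base front edge): big-crop points (0,355)->(450,285)
p,q=plane(T,180,130+352/4,.01),plane(T,180+450/4,130+287/4,.01);print("edge yaw",np.degrees(np.arctan2(*(p-q)[1::-1])))
p,q=plane(T,180+65/4,130+540/4,.055),plane(T,180+325/4,130+520/4,.055);print("stand yaw",np.degrees(np.arctan2(*(p-q)[1::-1])))
for nm,im in(("jar",(409,186)),("mug",(428,238))):print(nm,plane(T,*im,.09))
E
```

```text
screw [0.6124422  0.04270589 0.183     ]
bar [0.43338547 0.04201197 0.112     ] (array([0.4348809 , 0.04307637, 0.10148005]), np.float64(0.0017052157893601627))
bar ends [0.38890958 0.05213516 0.11      ] [0.48152882 0.03133533 0.11      ] 0.094926055600956 -12.657120271504615
blue [0.42824605 0.16104464 0.11      ]
handle [ 0.55384175 -0.14108366  0.17021318] 0.0016370753693271325
handle ends [ 0.54894129 -0.09117059  0.17021318] [ 0.56248318 -0.19240757  0.17021318] 0.10213867486453396 97.61890043032191
edge yaw 96.09324814581633
stand yaw 92.0709457467406
jar [ 0.58099984 -0.38728325  0.09      ]
mug [ 0.4410814  -0.42487627  0.09      ]
```

{"fn": "arm_command", "kwargs": {"moves": [0,0,-3.4,7,0,0,-3.4,7,0,0,-3.4,7,0,0,-1,7,0,0,0,7,0,0,0,7,0,0,0,7,0,0,0,7,0,0,0,7,0,0,0,2], "fingers": 100}}

```text
time: 1.03
ee_pos: [0.1911, 0.595, 0.3142]
eef_rot: [0.664, 0.748, -0.0, 0.0]
ft_force: [-0.9, -0.8, 0.3]
width: 0.0868
grip_force: 0.0
```

```bash
cat >> h.py <<'E'
def go(target,yaw=None,tcp=None):
    "offset to target in tool axes (cm) and turn (deg, cw +) to bring tool y to azimuth yaw"
    s=r.read_state();M=R.from_quat(s['eef_rot']).as_matrix()
    cur=np.degrees(np.arctan2(M[1,1],M[0,1]))
    print("t",round(s['time'],2),"tcp",s['ee_pos'].round(4),"yawY",cur.round(2),"tilt z",M[:,2].round(3),"j",s['joint_positions'].round(2),"F",s['ft_force'].round(1),"M",s['torque'].round(3),"w",round(s['width'],4),"g",round(s['grip_force'],1))
    if target is not None: print("delta tool cm",(M.T@(np.array(target)-s['ee_pos'])*100).round(2))
    if yaw is not None: print("turn",(cur-yaw+180)%360-180)
E
python3 -c "
from h import *
go([.554,-.141,.27],7)"
```

```text
t 1.03 tcp [0.1911 0.595  0.3142] yawY 6.77 tilt z [-0. -0. -1.] j [-1.4   0.3   0.08  1.27 -0.02  1.57 -1.2 ] F [-0.9 -0.8  0.3] M [-0.043  0.069 -0.023] w 0.0868 g 0.0
delta tool cm [-77.36  27.36   4.45]
turn -0.23263805129442972
```

{"fn": "arm_command", "kwargs": {"moves": [-3.5,1.25,0,0,-3.5,1.25,0,0,-3.5,1.25,0,0,-3.5,1.25,0,0,-3.5,1.25,0,0,-3.5,1.25,0,0,-3.5,1.25,0,0,-3.5,1.25,0,0,-3.5,1.25,0,0,-3.5,1.25,0,0,-3.5,1.25,0,0,-3.5,1.25,0,0]}}

```text
time: 2.03
ee_pos: [0.3929, 0.1953, 0.3145]
eef_rot: [0.661, 0.75, 0.0, -0.0]
ft_force: [0.9, 0.6, 1.1]
width: 0.0869
grip_force: 0.0
```

{"fn": "arm_command", "kwargs": {"moves": [-3.5,1.25,0,0,-3.5,1.25,0,0,-3.5,1.25,0,0,-3.5,1.25,0,0,-3.5,1.25,0,0,-3.5,1.25,0,0,-3.5,1.25,0,0,-3.5,1.25,0,0,-2.5,1.25,0,0,0,0,0,0,0,0,0,0]}}

```text
time: 2.95
ee_pos: [0.5423, -0.0928, 0.3139]
eef_rot: [0.663, 0.749, -0.001, 0.0]
ft_force: [-0.7, -0.4, 0.4]
width: 0.087
grip_force: 0.0
```

```bash
python3 -c "
from h import *
go([.554,-.141,.27],7)
i=r.camera_info('wrist');im=r.camera('wrist');cv2.imwrite('pics/w1.png',im[:,:,::-1]);print(i)
print(proj(i,[.554,-.141,.17]),proj(i,[.6124,.0427,.183]))"
```

```text
t 2.95 tcp [ 0.5423 -0.0928  0.3139] yawY 7.01 tilt z [-0.001 -0.001 -1.   ] j [-0.69  0.15  0.88  1.51 -0.12  1.53  0.32] F [-0.7 -0.4  0.4] M [-0.072  0.03  -0.003] w 0.087 g 0.0
delta tool cm [-4.92  0.58  4.4 ]
turn 0.006818580130811824
{'fx': 295.9049933917077, 'fy': 295.9049933917077, 'cx': 321.67531374220226, 'cy': 203.49609801331607, 'origin': array([ 0.5355961 , -0.02421736,  0.49649654]), 'attitude': array([-0.12791878, -0.00687672,  0.06070017,  0.9899015 ])}
[325.6561274  230.29766381] [408.83078528  65.26683288]
```

View pics/w1.png

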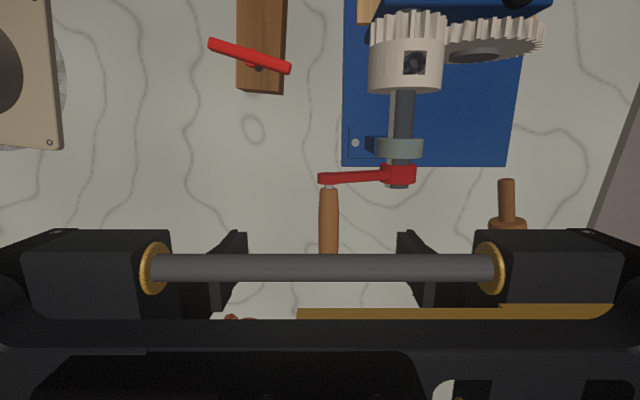

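The wrist view shows the screw at (414,62), the handle's axis at column ~328, and the red bar from (208,43) to (290,68).

```bash
python3 -c "
from h import *
i=r.camera_info('wrist');T=r.camera_info('top')
print(plane(i,414,62,.183),tri(i,(414,62),T,(240.8,171.7)))
for z in(.165,.17,.175):print(plane(i,328.5,230,z))
print(plane(i,249,55.5,.115))
go([.557,-.141,.15],7)"
```

```text
[0.61644734 0.04806509 0.183     ] (array([0.5964908 , 0.03184486, 0.25008459]), np.float64(0.005309641626784007))
[ 0.55758358 -0.14034549  0.165     ]
[ 0.55724676 -0.13857595  0.17      ]
[ 0.55690994 -0.13680642  0.175     ]
[0.43958705 0.04626634 0.115     ]
t 3.0 tcp [ 0.5422 -0.0913  0.314 ] yawY 7.14 tilt z [-0.001 -0.    -1.   ] j [-0.69  0.15  0.88  1.51 -0.12  1.53  0.32] F [ 0.1  1.1 -0.6] M [-0.068  0.027 -0.035] w 0.0871 g 0.0
delta tool cm [-5.11  0.87 16.4 ]
turn 0.14095637791049853
```

{"fn": "arm_command", "kwargs": {"moves": [-2.7,0.5,0,0,-2.7,0.5,0,0,0,0,4,0,0,0,4,0,0,0,4,0,0,0,3,0,0,0,1.4,0,0,0,0,0,0,0,0,0]}}

```text
time: 3.75
ee_pos: [0.5589, -0.1421, 0.1507]
eef_rot: [0.661, 0.751, 0.0, -0.001]
ft_force: [-0.1, 0.2, -0.3]
width: 0.087
grip_force: 0.0
```

{"fn": "arm_command", "kwargs": {"moves": [0,0,0,0,0,0,0,0,0,0,0,0,0,0,0,0,0,0,0,0,0,0,0,0,0,0,0,0], "fingers": 0, "squeeze": 15}}

```text
time: 4.33
ee_pos: [0.5591, -0.1437, 0.1505]
eef_rot: [0.661, 0.75, 0.0, 0.0]
ft_force: [-0.3, -0.1, -0.1]
width: 0.0484
grip_force: 0.0
```

```bash
python3 -c "
from h import *
go(None)"
```

```text
t 4.33 tcp [ 0.5591 -0.1437  0.1505] yawY 7.19 tilt z [ 0.  0. -1.] j [-0.54  0.34  0.87  1.7  -0.28  1.23  0.53] F [-0.3 -0.1 -0.1] M [-0.056  0.    -0.022] w 0.0484 g 0.0
```

{"fn": "arm_command", "kwargs": {"moves": [0,0,0,0,0,0,0,0,0,0,0,0,0,0,0,0,0,0,0,0,0,0,0,0,0,0,0,0,0,0,0,0]}}

```text
time: 5.0
ee_pos: [0.5563, -0.1441, 0.1495]
eef_rot: [0.662, 0.75, -0.002, -0.002]
ft_force: [-9.9, -0.6, 1.8]
width: 0.0234
grip_force: 15.0
```

```bash
python3 -c "
from h import *
go(None)
i=r.camera_info('scene');im=r.camera('scene');c=im[150:330,270:490];cv2.imwrite('pics/s2.png',cv2.resize(c,None,fx=3,fy=3,interpolation=3)[:,:,::-1])"
```

```text
t 5.0 tcp [ 0.5563 -0.1441  0.1495] yawY 7.12 tilt z [-0.006  0.001 -1.   ] j [-0.53  0.34  0.87  1.7  -0.28  1.23  0.53] F [-9.9 -0.6  1.8] M [-0.081  2.32   0.03 ] w 0.0234 g 15.0
```

{"fn": "arm_command", "kwargs": {"moves": [0,0.3,-0.8,0,0,0.4,-0.79,0,0,0.55,-0.73,0,0,0.67,-0.67,0,0,0.73,-0.59,0,0,0.79,-0.51,0,0,0.84,-0.43,0,0,0.88,-0.34,0,0,0.91,-0.24,0,0,0.6,-0.1,0,0,0,0,0]}}

```text
time: 5.97
ee_pos: [0.6279, -0.1355, 0.2045]
eef_rot: [0.661, 0.75, 0.001, 0.002]
ft_force: [1.9, -1.0, 7.0]
width: 0.0232
grip_force: 15.0
```

```bash
python3 -c "
from h import *
xr=np.array([.9925,.122])
s=r.read_state();go(None);print('xoff wrt screw',(s['ee_pos'][:2]-[.6145,.0455])@xr)
"
```

```text
t 5.97 tcp [ 0.6279 -0.1355  0.2045] yawY 7.25 tilt z [ 0.004 -0.001 -1.   ] j [-0.47  0.46  0.85  1.45 -0.35  1.38  0.52] F [ 1.9 -1.   7. ] M [-0.197 -0.419 -0.083] w 0.0232 g 15.0
xoff wrt screw -0.008823685049802944
```

{"fn": "arm_command", "kwargs": {"moves": [0,0.5,-0.4,0,0,0.4,-0.2,0,0,0,0,0,0,0,0,0]}}

```text
time: 6.3
ee_pos: [0.634, -0.1344, 0.2068]
eef_rot: [0.661, 0.75, -0.001, -0.001]
ft_force: [2.3, -5.0, -19.8]
width: 0.0236
grip_force: 15.0
```

```bash
python3 -c "
from h import *
xr=np.array([.9925,.122])
s=r.read_state();go(None);print('xoff wrt screw',(s['ee_pos'][:2]-[.6145,.0455])@xr)
a=r.camera('scene');b=r.camera('top')
z=lambda c:cv2.resize(c,(400,400),interpolation=3)
cv2.imwrite('pics/s3.png',np.hstack([z(a[180:280,280:380]),z(b[130:230,210:310])])[:,:,::-1])
"
```

```text
t 6.3 tcp [ 0.634  -0.1344  0.2068] yawY 7.18 tilt z [-0.002 -0.001 -1.   ] j [-0.45  0.48  0.84  1.42 -0.36  1.4   0.52] F [  2.3  -5.  -19.8] M [-1.14  -0.671 -0.098] w 0.0236 g 15.0
xoff wrt screw -0.002624848734079554
```

View pics/s3.png

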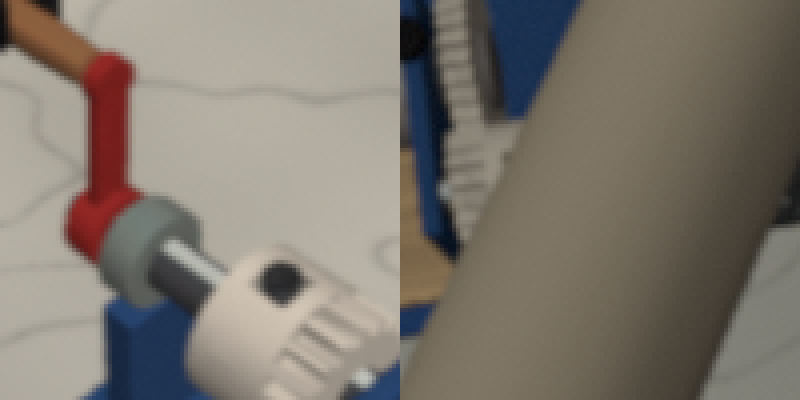

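The scene crop shows the arm nearly vertical in the image (centre line x≈108-109 from row 75 to 190 in the crop, i.e. column ~307), handle at the top left.

```bash
python3 -c "
from h import *
S=r.camera_info('scene')
xr=np.array([.9925,.122,0]);yr=np.array([-.122,.9925,0]);z=np.array([0,0,1.])
base=np.array([.6145,.0455,.14])-.115*yr
for th in(-.2,-.1,0,.1,.2):
    u=np.sin(th)*xr+np.cos(th)*z
    a,b=proj(S,base+.03*u),proj(S,base+.09*u);d=a-b
    print(th,a.round(1),b.round(1),'dx/dy',(d[0]/d[1]).round(3))
im=r.camera('scene')
hsv=cv2.cvtColor(im,cv2.COLOR_RGB2HSV)
m=((hsv[...,0]<6)|(hsv[...,0]>174))&(hsv[...,1]>150)
for v in range(196,232,2):
    c=np.where(m[v,295:320])[0]+295
    if len(c):print(v,c.min(),c.max(),c.mean().round(2))
"
```

```text
-0.2 [309.1 221.4] [312.8 195.7] dx/dy -0.142
-0.1 [308.1 222. ] [309.5 197.3] dx/dy -0.057
0 [307.  222.6] [306.1 199.3] dx/dy 0.039
0.1 [305.9 223.4] [302.7 201.6] dx/dy 0.148
0.2 [304.8 224.3] [299.3 204.4] dx/dy 0.278
196 302 311 306.5
198 301 312 306.5
200 301 311 306.0
202 302 310 306.0
204 303 310 306.5
206 303 310 306.5
208 303 310 306.5
210 303 310 306.5
212 303 310 306.5
214 303 310 306.5
216 303 310 306.5
218 303 310 306.5
220 303 310 306.5
222 303 310 306.5
224 303 310 306.5
226 303 311 307.0
228 301 313 307.0
230 299 312 305.5
```

{"fn": "arm_command", "kwargs": {"moves": [0,0.2,0.15,0,0,0.1,0.1,0,0,0,0,0,0,0,0,0]}}

```text
time: 6.78
ee_pos: [0.6379, -0.1339, 0.2069]
eef_rot: [0.661, 0.75, 0.001, 0.001]
ft_force: [-0.0, -2.5, -2.6]
width: 0.0234
grip_force: 15.0
```

```bash
python3 -c "
from h import *
xr=np.array([.9925,.122])
s=r.read_state();go(None);print('xoff wrt screw',(s['ee_pos'][:2]-[.6145,.0455])@xr)
"
```

```text
t 6.78 tcp [ 0.6379 -0.1339  0.2069] yawY 7.2 tilt z [ 0.002 -0.    -1.   ] j [-0.45  0.49  0.84  1.42 -0.36  1.4   0.52] F [-0.  -2.5 -2.6] M [-0.687  0.109 -0.077] w 0.0234 g 15.0
xoff wrt screw 0.0013229725451112616
```

{"fn": "arm_command", "kwargs": {"moves": [0,0,0,0,0,0,0,0,0,0,0,0,0,0,0,0,0,0,0,0,0,0,0,0,0,0,-3.5,0,0,0,-4,0,0,0,-4,0,0,0,-3,0,0,0,0,0], "fingers": 60}}

```text
time: 7.7
ee_pos: [0.6384, -0.1348, 0.3578]
eef_rot: [0.661, 0.75, 0.002, 0.004]
ft_force: [0.4, -1.1, 0.1]
width: 0.0521
grip_force: 0.0
```

```bash
python3 -c "
from h import *
go([.437,.045,.30],77.3)
S=r.camera_info('scene')
im=r.camera('scene')
hsv=cv2.cvtColor(im,cv2.COLOR_RGB2HSV)
m=((hsv[...,0]<6)|(hsv[...,0]>174))&(hsv[...,1]>150)
for v in range(198,230,4):
    c=np.where(m[v,295:320])[0]+295
    if len(c):print(v,c.min(),c.max(),c.mean().round(2))
"
```

```text
t 7.7 tcp [ 0.6384 -0.1348  0.3578] yawY 7.2 tilt z [ 0.009 -0.002 -1.   ] j [-0.41  0.45  0.87  1.13 -0.35  1.69  0.49] F [ 0.4 -1.1  0.1] M [-0.143  0.001 -0.036] w 0.0521 g 0.0
delta tool cm [ 20.38 -17.78   5.58]
turn -70.09805827865165
198 300 310 305.0
202 300 309 304.5
206 302 309 305.5
210 302 309 305.5
214 302 309 305.5
218 302 309 305.5
222 302 309 305.5
226 302 310 306.0
```

{"fn": "arm_command", "kwargs": {"moves": [3.05,-2.0,0,0,3.05,-2.0,0,0,3.05,-2.0,0,0,3.05,-2.0,0,0,3.05,-2.0,0,0,3.05,-2.0,0,0,0,0,1,-7,0,0,1,-7,0,0,1,-7,0,0,1,-7,0,0,0,-7,0,0,0,-7]}}

```text
time: 8.75
ee_pos: [0.4943, 0.0329, 0.3094]
eef_rot: [0.346, 0.938, -0.001, -0.001]
ft_force: [0.1, 0.5, 0.3]
width: 0.0524
grip_force: 0.0
```

{"fn": "arm_command", "kwargs": {"moves": [0,0,0,-7,0,0,0,-7,0,0,0,-7,0,0,0,-7,0,0,0,0,0,0,0,0]}}

```text
time: 9.25
ee_pos: [0.4948, 0.0329, 0.3103]
eef_rot: [0.113, 0.994, -0.0, -0.0]
ft_force: [0.1, -0.3, 0.4]
width: 0.0522
grip_force: 0.0
```

```bash
python3 -c "
from h import *
go([.437,.045,.089],77.3)
i=r.camera_info('wrist');im=r.camera('wrist');cv2.imwrite('pics/w2.png',im[:,:,::-1]);print(i['origin'])
for a,c,rc in blobs(im,(82,150,60),(97,255,255),60):
    b=cv2.boxPoints(rc);print(a,c,b.round(0).tolist(),[plane(i,*q,.115)[:2].round(4) for q in b],plane(i,*c,.115))
print(proj(i,[.4396,.0463,.115]))
"
```

```text
t 9.25 tcp [0.4948 0.0329 0.3103] yawY 76.99 tilt z [-0.001 -0.    -1.   ] j [-0.99 -0.04  0.82  1.65  0.03  1.52  1.17] F [ 0.1 -0.3  0.4] M [-0.034 -0.019 -0.01 ] w 0.0522 g 0.0
delta tool cm [ 5.88 -0.11 22.13]
turn -0.30782124200814565
[0.42954502 0.04857347 0.49304444]
898 [321.3 133.7] [[314.0, 94.0], [329.0, 94.0], [329.0, 174.0], [314.0, 174.0]] [array([0.3901, 0.0477]), array([0.3942, 0.0653]), array([0.4889, 0.044 ]), array([0.4845, 0.0252])] [0.43744481 0.04575903 0.115     ]
249 [271.5 296.8] [[264.0, 307.0], [264.0, 282.0], [282.0, 282.0], [282.0, 307.0]] [array([ 0.6574, -0.0905]), array([ 0.6186, -0.0795]), array([ 0.6243, -0.0547]), array([ 0.6632, -0.0651])] [ 0.64372819 -0.07546784  0.115     ]
[322.11332097 135.33144603]
```

View pics/w2.png

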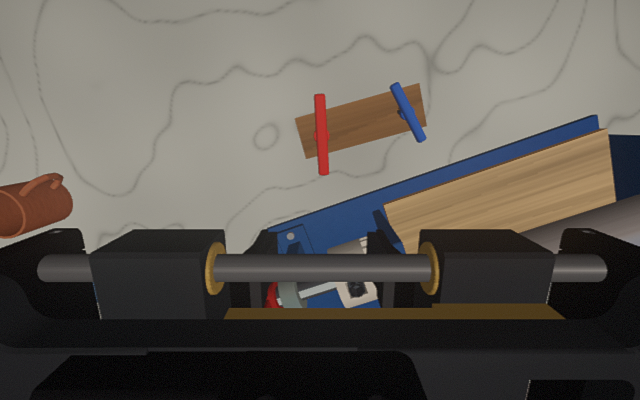

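{"fn": "arm_command", "kwargs": {"moves": [2.85,0,2,0,2.85,0,4,0,0,0,4,0,0,0,4,0,0,0,4,0,0,0,3,0,0,0,1.1,0,0,0,0,0,0,0,0,0]}}

```text
time: 10.05
ee_pos: [0.4436, 0.0442, 0.096]
eef_rot: [0.113, 0.994, -0.001, -0.0]
ft_force: [1.0, 0.0, 0.2]
width: 0.0522
grip_force: 0.0
```

{"fn": "arm_command", "kwargs": {"moves": [0,0,0,0,0,0,0,0,0,0,0,0,0,0,0,0,0,0,0,0,0,0,0,0,0,0,0,0,0,0,0,0,0,0,0,0,0,0,0,0,0,0,0,0], "fingers": 0, "squeeze": 50}}

```text
time: 10.97
ee_pos: [0.4438, 0.0444, 0.096]
eef_rot: [0.112, 0.994, 0.0, 0.0]
ft_force: [-0.6, -0.2, -1.1]
width: 0.001
grip_force: 0.0
```

```bash
python3 -c "
from h import *
go([.439,.0455,.089],77)"
```

```text
t 10.97 tcp [0.4438 0.0444 0.096 ] yawY 77.19 tilt z [ 0.  0. -1.] j [-1.02  0.    0.83  2.08 -0.    1.06  1.16] F [-0.6 -0.2 -1.1] M [-0.009 -0.008  0.065] w 0.001 g 0.0
delta tool cm [0.49 0.   0.7 ]
turn 0.19029971613940688
```

```bash
python3 -c "
from h import *
a=r.camera('scene');b=r.camera('top')
z=lambda c:cv2.resize(c,(400,400),interpolation=3)
cv2.imwrite('pics/s4.png',np.hstack([z(a[180:330,360:510]),z(b[180:300,180:300])])[:,:,::-1])
"
```

```text
(no output)
```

View pics/s4.png

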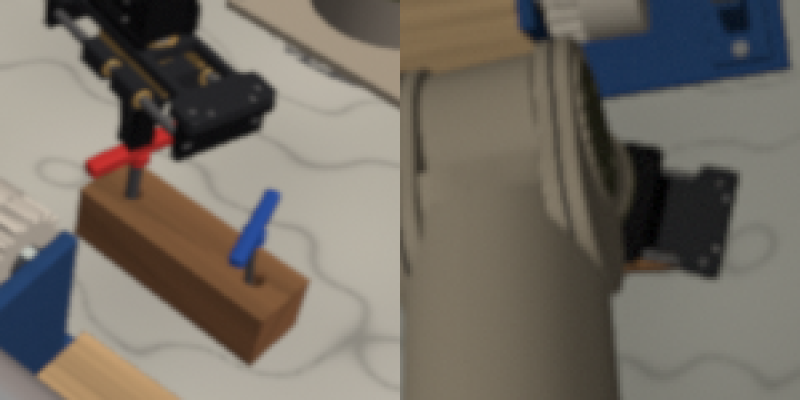

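The crop shows the shut fingers ending just above or at the red bar at crop (135,145), with the bar apparently still in its place from (88,168) to (170,132).

```bash
python3 -c "
from h import *
S=r.camera_info('scene');s=r.read_state();print('TCP in scene',proj(S,s['ee_pos']),'finger tip seen',360+135/2.667,180+148/2.667)
yr=np.array([np.cos(np.radians(167)),np.sin(np.radians(167)),0])
for z in(.094,.101,.108,.115):
  c=np.array([.439,.0455,z]);print(z,[proj(S,c+k*yr).round(1) for k in(-.05,0,.05)])
im=r.camera('scene')
for a,c,rc in blobs(im,(82,150,60),(97,255,255),30,(370,200,480,270)): print(a,c,cv2.boxPoints(rc).round(0).tolist())
i=r.camera_info('wrist');im=r.camera('wrist')
for a,c,rc in blobs(im,(82,150,60),(97,255,255),30): print(a,c,cv2.boxPoints(rc).round(0).tolist())
for z in(.101,.108,.115):
  c=np.array([.439,.0455,z]);print(z,[proj(i,c+k*yr).round(1) for k in(-.05,0,.05)])
"
```

```text
TCP in scene [409.19758865 239.06511841] finger tip seen 410.61867266591673 235.49306336707912
0.094 [array([391.1, 246.4]), array([411., 239.]), array([430.3, 231.9])]
0.101 [array([391.4, 244.1]), array([411.4, 236.7]), array([430.8, 229.5])]
0.108 [array([391.7, 241.7]), array([411.8, 234.3]), array([431.2, 227.2])]
0.115 [array([392. , 239.3]), array([412.2, 231.9]), array([431.7, 224.8])]
229 [407.7 237.7] [[392.0, 241.0], [421.0, 226.0], [426.0, 235.0], [397.0, 250.0]]
2073 [319.  193.8] [[296.0, 153.0], [328.0, 149.0], [341.0, 251.0], [308.0, 255.0]]
52 [321.5 294.5] [[321.0, 282.0], [322.0, 282.0], [322.0, 307.0], [321.0, 307.0]]
0.101 [array([320.9, 298.1]), array([321.1, 228.1]), array([321.3, 148.1])]
0.108 [array([320.8, 304.1]), array([321.1, 232. ]), array([321.3, 149. ])]
0.115 [array([320.8, 310.6]), array([321. , 236.1]), array([321.3, 149.9])]
```

{"fn": "arm_command", "kwargs": {"moves": [0,0,-3,0,0,0,-3,0,-3,0,-3,0,-3,0,-3,0,0,0,0,0,0,0,0,0], "fingers": 60}}

```text
time: 11.67
ee_pos: [0.5028, 0.0309, 0.216]
eef_rot: [0.112, 0.994, -0.0, 0.001]
ft_force: [-0.3, -0.5, -0.1]
width: 0.0326
grip_force: 0.0
```

```bash
python3 -c "
from h import *
go([.439,.0455,.089],77)
i=r.camera_info('wrist');im=r.camera('wrist');T=r.camera_info('top');S=r.camera_info('scene')
cv2.imwrite('pics/w3.png',im[60:240,220:440,::-1])
a,c,rc=blobs(im,(82,150,60),(97,255,255),60)[0]
b=cv2.boxPoints(rc);print(a,c,b.round(0).tolist(),[plane(i,*q,.115)[:2].round(4) for q in b])
c1=np.array(rc[0])
for n,I in(('scene',S),('top',T)):
  m=r.camera(n)
  for a,c,rc in blobs(m,(82,150,60),(97,255,255),30,(230,210,480,280)):
    print(n,a,c,cv2.boxPoints(rc).round(0).tolist(),tri(i,c1,I,rc[0]))
z=cv2.resize(im[60:240,240:400],None,fx=3,fy=3,interpolation=3)
y=cv2.resize(r.camera('scene')[200:290,380:480],None,fx=3,fy=3,interpolation=3)
o=np.zeros((540,800,3),np.uint8);o[:,:480]=z;o[:270,480:780]=y;cv2.imwrite('pics/c1.png',o[:,:,::-1])
"
```

```text
t 11.67 tcp [0.5028 0.0309 0.216 ] yawY 77.12 tilt z [ 0.002 -0.001 -1.   ] j [-1.    0.04  0.88  1.79 -0.03  1.32  1.23] F [-0.3 -0.5 -0.1] M [-0.003  0.069  0.004] w 0.0326 g 0.0
delta tool cm [ 6.58  0.   12.68]
turn 0.12357167210899433
1629 [321.2 125.3] [[311.0, 180.0], [311.0, 72.0], [332.0, 72.0], [332.0, 180.0]] [array([0.4842, 0.0248]), array([0.3898, 0.0473]), array([0.394 , 0.0655]), array([0.4887, 0.0447])]
scene 305 [304.6 226.5] [[296.0, 243.0], [302.0, 209.0], [317.0, 212.0], [310.0, 245.0]] (array([ 0.52829585, -0.019488  ,  0.14084282]), np.float64(0.22474993933312082))
scene 304 [411.  235.8] [[392.0, 240.0], [429.0, 223.0], [434.0, 233.0], [396.0, 250.0]] (array([0.43678773, 0.04640597, 0.10092152]), np.float64(0.0009472181517327016))
top 226 [245.4 247.5] [[239.0, 265.0], [245.0, 227.0], [253.0, 229.0], [247.0, 266.0]] (array([0.43728884, 0.04588076, 0.09288212]), np.float64(0.0005087436279697999))
```

View pics/c1.png

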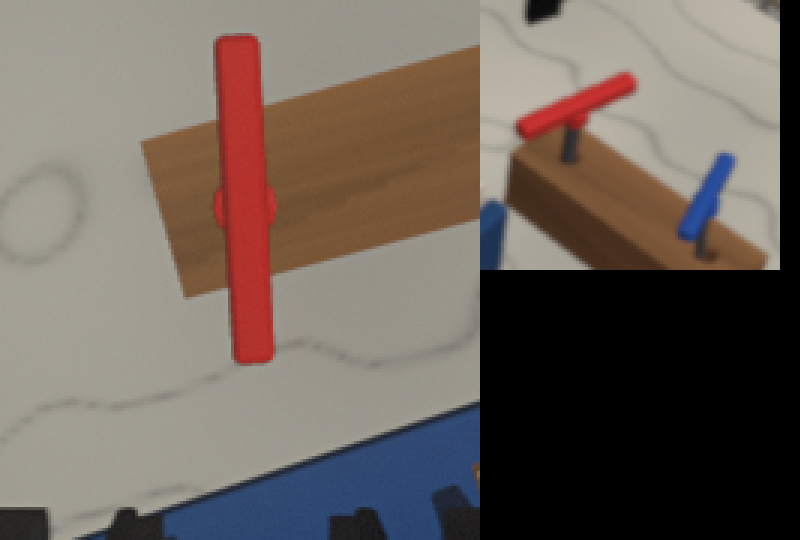

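The close-up shows the bar still standing over the stand with a wider round collar beneath it (crop 215-275, row 207); the fingers must have closed just above it, so the bar is somewhat lower than assumed.

{"fn": "arm_command", "kwargs": {"moves": [2.2,0,1,0,2.2,0,2,0,2.1,0,2,0,0,0,2.5,0,0,0,2.5,0,0,0,2,0,0,0,1,0,0,0,0,0]}}

```text
time: 12.53
ee_pos: [0.4358, 0.0454, 0.083]
eef_rot: [0.111, 0.994, -0.001, -0.002]
ft_force: [0.2, -0.2, 0.0]
width: 0.0521
grip_force: 0.0
```

```bash
python3 -c "
from h import *
go([.439,.0455,.082],77)"
```

```text
t 12.53 tcp [0.4358 0.0454 0.083 ] yawY 77.21 tilt z [-0.004 -0.002 -1.   ] j [-1.05  0.    0.86  2.11 -0.    1.03  1.16] F [ 0.2 -0.2  0. ] M [ 0.051  0.031 -0.006] w 0.0521 g 0.0
delta tool cm [-0.31  0.08  0.1 ]
turn 0.2144391691438159
```

{"fn": "arm_command", "kwargs": {"moves": [-0.3,0,0,0,0,0,0,0,0,0,0,0,0,0,0,0,0,0,0,0,0,0,0,0,0,0,0,0,0,0,0,0,0,0,0,0,0,0,0,0,0,0,0,0], "fingers": 0, "squeeze": 30}}

```text
time: 13.45
ee_pos: [0.4409, 0.0451, 0.085]
eef_rot: [0.112, 0.994, 0.0, 0.0]
ft_force: [-0.0, -1.0, 2.3]
width: 0.0138
grip_force: 29.9
```

```bash
python3 -c "
from h import *
go([.439,.0455,.082],77)
a=r.camera('scene');b=r.camera('wrist')
c=np.hstack([cv2.resize(a[180:290,370:480],(400,400),interpolation=3),cv2.resize(b[140:340,220:420],(400,400),interpolation=3)])
cv2.imwrite('pics/c2.png',c[:,:,::-1])"
```

```text
t 13.45 tcp [0.4409 0.0451 0.085 ] yawY 77.19 tilt z [ 0.  0. -1.] j [-1.05  0.01  0.86  2.1  -0.01  1.04  1.17] F [-0.  -1.   2.3] M [-0.213  0.048  0.036] w 0.0138 g 29.9
delta tool cm [0.19 0.   0.3 ]
turn 0.19239303255363893
```

{"fn": "arm_command", "kwargs": {"moves": [0,0,0,0,0,0,-1,0,0,0,-2,0,0,0,-3,0,0,0,-3,0,0,0,-3,0,0,0,-3,0,0,0,-3,0,0,0,-3,0,0,0,-2,0,0,0,0,0], "squeeze": 60}}

```text
time: 14.47
ee_pos: [0.442, 0.0452, 0.3191]
eef_rot: [0.112, 0.994, 0.002, 0.002]
ft_force: [0.1, -0.2, -2.2]
width: 0.0132
grip_force: 59.9
```

{"fn": "arm_command", "kwargs": {"moves": [-1.4,0.2,0,0,-2.8,0.5,0,0,-2.8,0.5,0,0,-2.8,0.5,0,0,-2.8,0.5,0,0,-2.8,0.5,0,0,-2.8,0.5,0,0,-2.8,0.4,0,0,-2.2,0.4,0,0,0,0,0,0,0,0,0,0]}}

```text
time: 15.38
ee_pos: [0.6759, 0.0319, 0.3134]
eef_rot: [0.112, 0.994, -0.001, -0.001]
ft_force: [-0.3, -0.2, -0.9]
width: 0.0132
grip_force: 59.9
```

```bash
python3 -c "
from h import *
go([.6155,.0465,.3],77)
i=r.camera_info('wrist');im=r.camera('wrist');S=r.camera('scene');si=r.camera_info('scene')
p=proj(i,[.6155,.0465,.183]);print('pred',p)
u,v=p.round().astype(int)
c=im[max(v-70,0):v+70,u-70:u+70]
print(max(v-70,0),u-70)
g=S[140:260,320:440]
cv2.imwrite('pics/c3.png',np.hstack([cv2.resize(c,(480,480),interpolation=3)[:480],cv2.resize(g,(320,320),interpolation=3)] if 0 else [cv2.copyMakeBorder(cv2.resize(c,(480,int(480*c.shape[0]/140)),interpolation=3),0,480-int(480*c.shape[0]/140),0,0,0),cv2.copyMakeBorder(cv2.resize(g,(320,320),interpolation=3),0,160,0,0,0)])[:,:,::-1])"
```

```text
t 15.38 tcp [0.6759 0.0319 0.3134] yawY 77.1 tilt z [-0.003 -0.002 -1.   ] j [-0.66  0.55  0.92  1.14 -0.42  1.64  1.49] F [-0.3 -0.2 -0.9] M [-0.026  0.025 -0.035] w 0.0132 g 59.9
delta tool cm [6.21 0.08 1.35]
turn 0.10466205991343713
pred [322.4998091  131.93630502]
62 252
```

View pics/c3.png

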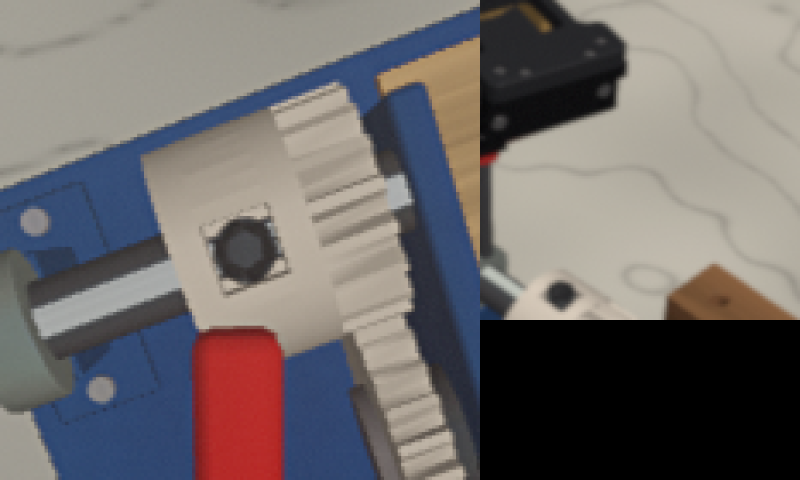

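The close-up shows the screw straight under the camera at image px ≈(323.4,134.9), its hex slightly lighter than the black rim, and the bright flat of the shaft facing up. Next: its centre and the hex phase, numerically.

```bash
cat > hexm.py <<'E'
from h import *
def screw(n=4,guess=(.6165,.0455),z=.183,save=None):
    i=r.camera_info('wrist');im=np.mean([r.camera('wrist') for _ in range(n)],0).astype(np.float32).mean(2)
    N=241;st=.00015;g=(np.arange(N)-N//2)*st
    c=np.array(guess)
    for _ in range(3):
        X,Y=np.meshgrid(c[0]+g,c[1]+g)
        uv=np.array([proj(i,[x,y,z]) for x,y in zip(X.ravel(),Y.ravel())],np.float32)
        W=cv2.remap(im,uv[:,0].reshape(N,N),uv[:,1].reshape(N,N),cv2.INTER_CUBIC)
        m=((W<75)&(np.hypot(*np.meshgrid(g,g))<.0125)).astype(np.uint8)
        n_,l,s_,cc=cv2.connectedComponentsWithStats(m);k=1+np.argmax(s_[1:,4])
        c=c+(cc[k]-N//2)*st
    print('centre',c,'diam mm',2e3*np.sqrt(s_[k,4]/np.pi)*st,'cam',i['origin'][:2])
    P=cv2.warpPolar(W,(100,360),(N//2,N//2),80,cv2.WARP_POLAR_LINEAR) # rows=deg (world ccw), cols 0.12mm
    print('radial',P.mean(0)[::6].round(0))
    for a in range(25,65,5):
        f=P[:,a:a+5].mean(1);F=np.fft.fft(f)
        print(round((a+2.5)*.12,1),'amp6',abs(F[6])/180,'bright dir',(-np.degrees(np.angle(F[6]))/6)%60,'others',[round(abs(F[k])/180,1) for k in(1,2,3,4,5,7,8)])
    if save: cv2.imwrite(save,cv2.resize(cv2.normalize(np.clip(W,0,90),None,0,255,cv2.NORM_MINMAX).astype(np.uint8)[::-1],(480,480)))
E
python3 -c "
from hexm import *
screw(save='pics/hex.png')"
```

```text
centre [0.61832753 0.04581734] diam mm 17.426061844815546 cam [0.60983337 0.04783135]
radial [ 75.  75.  75.  75.  75.  75.  73.  66.  56.  51.  50.  50.  58.  85.
 125. 148. 156.]
3.3 amp6 0.22966701 bright dir 58.976864 others [np.float32(1.1), np.float32(0.8), np.float32(0.4), np.float32(0.3), np.float32(0.2), np.float32(0.2), np.float32(0.1)]
3.9 amp6 0.33288848 bright dir 50.885162 others [np.float32(1.7), np.float32(0.6), np.float32(0.2), np.float32(0.3), np.float32(0.5), np.float32(0.1), np.float32(0.1)]
4.5 amp6 2.1446514 bright dir 50.01062 others [np.float32(3.5), np.float32(0.5), np.float32(0.1), np.float32(0.6), np.float32(1.5), np.float32(0.6), np.float32(0.3)]
5.1 amp6 3.715467 bright dir 51.05012 others [np.float32(6.0), np.float32(0.9), np.float32(0.3), np.float32(1.2), np.float32(1.6), np.float32(0.3), np.float32(0.4)]
5.7 amp6 3.2654386 bright dir 51.29822 others [np.float32(5.6), np.float32(1.0), np.float32(0.4), np.float32(1.1), np.float32(0.8), np.float32(1.3), np.float32(0.8)]
6.3 amp6 1.4787948 bright dir 52.154057 others [np.float32(2.6), np.float32(0.0), np.float32(0.2), np.float32(0.5), np.float32(1.3), np.float32(1.4), np.float32(0.6)]
6.9 amp6 0.7150979 bright dir 54.727253 others [np.float32(0.6), np.float32(1.2), np.float32(0.3), np.float32(0.2), np.float32(1.4), np.float32(1.8), np.float32(0.3)]
7.5 amp6 1.2908053 bright dir 47.59296 others [np.float32(0.2), np.float32(0.6), np.float32(0.7), np.float32(0.6), np.float32(0.9), np.float32(1.9), np.float32(0.4)]
```

```bash
cat > m2.py <<'E'
from h import *
i=r.camera_info('wrist');s=r.read_state();ims=[r.camera('wrist') for _ in range(3)];im=np.mean(ims,0).astype(np.float32).mean(2)
N=121;st=.00015;g=(np.arange(N)-N//2)*st
for z in(.183,.170):
    X,Y=np.meshgrid(.618+g,.0458+g)
    uv=np.array([proj(i,[x,y,z]) for x,y in zip(X.ravel(),Y.ravel())],np.float32)
    W=cv2.remap(im,uv[:,0].reshape(N,N),uv[:,1].reshape(N,N),cv2.INTER_CUBIC)
    m=((W>63)&(np.hypot(*np.meshgrid(g,g))<.0075)).astype(np.uint8)
    l,s_,cc=cv2.connectedComponentsWithStats(m)[1:];k=1+np.argmax(s_[1:,4])
    print(z,'hex centre',np.array([.618,.0458])+(cc[k]-N//2)*st,'area-equivalent d',2e3*np.sqrt(s_[k,4]/np.pi)*st)
b=blobs(ims[0],(82,150,60),(97,255,255),60);
M=R.from_quat(s['eef_rot']).as_matrix()
for a,c,rc in b[:2]:
    q=cv2.boxPoints(rc);print(a,q.round(1).tolist())
    for z in(.31,.32,.335):print(z,[(M.T@(plane(i,*p,s['ee_pos'][2]+z-.3134)-s['ee_pos']))[:2].round(4)*1000 for p in q])
E
python3 m2.py
```

```text
0.183 hex centre [0.61793604 0.04634793] area-equivalent d 10.515743172037288
0.17 hex centre [0.61828595 0.04627334] area-equivalent d 10.948185728300748
2408 [[307.0, 253.0], [307.0, 158.0], [336.0, 158.0], [336.0, 253.0]]
0.31 [array([-15.9,  -9.6]), array([48.2, -8.8]), array([48.2,  9.3]), array([-15.9,  10.1])]
0.32 [array([-11.5,  -9.1]), array([49.2, -8.3]), array([49.2,  8.8]), array([-11.5,   9.6])]
0.335 [array([-4.7, -8.3]), array([50.8, -7.6]), array([50.8,  8.1]), array([-4.8,  8.8])]
1422 [[184.8000030517578, 166.5], [235.10000610351562, 146.3000030517578], [248.39999389648438, 179.60000610351562], [198.10000610351562, 199.8000030517578]]
0.31 [array([ 42.9, -85.8]), array([ 55.4, -53.2]), array([ 34.5, -46.3]), array([ 21.4, -79.7])]
0.32 [array([ 44.2, -81.1]), array([ 56. , -50.3]), array([ 36.3, -43.7]), array([ 23.8, -75.4])]
0.335 [array([ 46.2, -74.2]), array([ 57., -46.]), array([ 38.9, -40. ]), array([ 27.5, -68.9])]
```

{"fn": "arm_command", "kwargs": {"moves": [1.5,0,0,-2,1.5,0,0,-2,1.5,0,1,0,1.4,0.1,1.5,0,0,0,1.5,0,0,0,0.8,0,0,0,0,0,0,0,0,0]}}

```text
time: 16.5
ee_pos: [0.6181, 0.0442, 0.2672]
eef_rot: [0.077, 0.997, -0.0, -0.0]
ft_force: [-0.2, -0.7, -2.1]
width: 0.0132
grip_force: 59.9
```

```bash
cat > avg.py <<'E'
from h import *
def avg(target,yaw,n=5,cam='scene'):
    P=[];Fs=[];Ms=[]
    for _ in range(n):
        s=r.read_state();P.append(s['ee_pos']);Fs.append(s['ft_force']);Ms.append(s['torque']);im=r.camera(cam)
    go(None);p=np.mean(P,0);M=R.from_quat(s['eef_rot']).as_matrix()
    print('avg tcp',p.round(4),'sd',np.std(P,0).round(4),'F',np.mean(Fs,0).round(1),'M',np.mean(Ms,0).round(3),'delta tool mm',(M.T@(np.array(target)-p)*1000).round(1))
    return im
E
python3 -c "
from avg import *
im=avg([.6187,.046,.264],81,5)
S=r.camera_info('scene');print('tip pred',proj(S,[.6187,.046,.19]),'screw pred',proj(S,[.6187,.046,.183]))
c=cv2.resize(im[170:290,290:410],(600,600),interpolation=3);cv2.imwrite('pics/c4.png',c[:,:,::-1])"
```

```text
t 16.75 tcp [0.6185 0.0439 0.2675] yawY 81.17 tilt z [ 0.001 -0.    -1.   ] j [-0.83  0.4   0.94  1.41 -0.32  1.49  1.51] F [-0.6 -0.7 -2. ] M [ 0.007 -0.017 -0.044] w 0.0131 g 59.9
avg tcp [0.6185 0.0439 0.2676] sd [0.0002 0.0002 0.0002] F [ 0.2 -0.2 -1.4] M [ 0.001 -0.001  0.012] delta tool mm [0.1 2.1 3.6]
tip pred [349.45878235 245.40208023] screw pred [349.33418779 248.12355194]
```

View pics/c4.png

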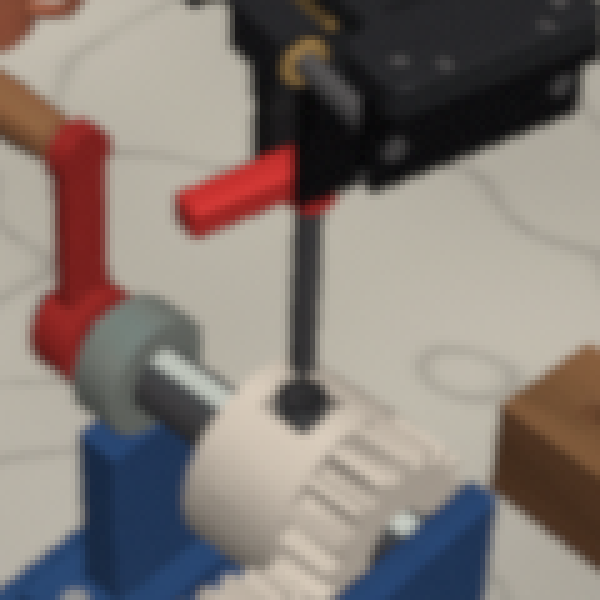

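The scene crop shows the key's shank (col ~302, ending near row 375) right above the screw's disc centred near (302,402).

```bash
python3 -c "
from avg import *
im=np.mean([r.camera('scene') for _ in range(4)],0).mean(2)
for v in range(216,258,2):
    row=im[v,336:368];w=np.clip(110-row,0,None)
    lo=max(0,0);print(v,(336+(w*np.arange(32)).sum()/max(w.sum(),1)).round(2),w.sum().round(),row[8:26].round().astype(int))
S=r.camera_info('scene')
for dx,dy in((.618,.044),(.6187,.046)):print(proj(S,[dx,dy,.193]),proj(S,[dx,dy,.25]),proj(S,[dx,dy,.183]))
"
```

```text
216 351.07 245.0 [178 178 178 171 140  82  49  50  54  70 115 157 175 178 178 177 177 177]
218 351.02 246.0 [178 178 177 170 138  79  48  51  54  73 120 161 176 178 178 177 178 177]
220 350.97 245.0 [177 177 176 166 132  75  48  51  54  76 127 167 177 178 178 178 178 178]
222 350.92 245.0 [176 176 175 162 126  72  48  51  55  78 129 167 176 177 178 177 178 178]
224 350.84 244.0 [176 176 173 158 118  68  48  52  56  82 132 168 177 177 178 178 178 178]
226 350.81 241.0 [175 176 173 156 116  66  48  51  57  85 134 168 177 178 178 178 178 178]
228 350.76 238.0 [175 175 172 154 112  65  49  52  59  88 136 168 177 177 178 178 178 178]
230 350.61 240.0 [176 175 171 149 105  60  49  53  61  93 140 170 177 177 178 178 178 178]
232 350.46 238.0 [175 175 171 147 100  58  49  52  63 100 145 171 177 178 178 178 178 179]
234 350.32 236.0 [175 175 170 145  96  56  49  52  65 106 150 173 177 178 178 179 179 179]
236 350.22 235.0 [175 176 170 143  92  54  49  52  67 110 153 173 178 178 179 179 179 179]
238 350.16 237.0 [176 176 170 142  89  52  50  53  70 115 158 175 178 179 179 179 180 180]
240 350.
[... 273 characters left out ...]
9 224.0 [193 174 143 112  80  60  52  60  80 104 134 157 164 161 159 163 170 175]
248 350.01 509.0 [167 122  70  49  52  51  48  46  45  46  74 121 156 168 169 166 161 159]
250 350.17 614.0 [129  89  58  49  49  47  44  42  41  42  54  80 110 135 156 169 173 170]
252 349.77 494.0 [148 105  69  49  47  48  48  48  49  57  84 127 162 179 184 185 183 180]
254 349.9 190.0 [194 184 158 116  80  63  62  67  88 124 161 187 195 195 194 192 190 184]
256 336.0 0.0 [198 198 198 191 175 152 134 146 175 195 201 201 200 197 192 182 172 171]
[349.06694377 243.43840913] [350.11732213 219.99758097] [348.89237453 247.33419346]
[349.51260401 244.22647403] [350.58624447 220.77535124] [349.33418779 248.12355194]
```

{"fn": "arm_command", "kwargs": {"moves": [-0.03,0.1,0.3,0,0,0,0.3,0,0,0,0.2,0,0,0,0,0,0,0,0,0]}}

```text
time: 17.37
ee_pos: [0.6183, 0.0452, 0.2587]
eef_rot: [0.077, 0.997, -0.0, -0.0]
ft_force: [0.5, 0.9, -2.3]
width: 0.0135
grip_force: 59.9
```

{"fn": "arm_command", "kwargs": {"moves": [0,0,0.2,0,0,0,0.2,0,0,0,0,0]}}

```text
time: 17.62
ee_pos: [0.6193, 0.0451, 0.2564]
eef_rot: [0.077, 0.997, 0.0, 0.001]
ft_force: [-0.2, -0.6, 8.4]
width: 0.0133
grip_force: 59.9
```

{"fn": "arm_command", "kwargs": {"moves": [0,0,0.2,0,0,0,0.1,0,0,0,0,0]}}

```text
time: 17.87
ee_pos: [0.6204, 0.0449, 0.2556]
eef_rot: [0.077, 0.997, 0.001, 0.003]
ft_force: [-2.2, 0.8, 20.9]
width: 0.013
grip_force: 60.0
```

```bash
python3 -c "
from avg import *
im=avg([.6187,.046,.264],81,4)"
```

```text
t 18.07 tcp [0.6204 0.0449 0.2557] yawY 81.2 tilt z [ 0.006  0.001 -1.   ] j [-0.83  0.4   0.94  1.43 -0.32  1.46  1.52] F [-1.5  0.7 22. ] M [0.104 0.605 0.011] w 0.013 g 60.0
avg tcp [0.6204 0.0449 0.2556] sd [0. 0. 0.] F [-2.   0.3 21.2] M [0.095 0.622 0.01 ] delta tool mm [ 1.8  0.8 -8.4]
```

{"fn": "arm_command", "kwargs": {"moves": [0,0,-0.35,0,0,0.08,0,0,0.08,0,0,0,0,-0.08,0,0,0,-0.08,0,0,-0.08,0,0,0,-0.08,0,0,0,0,0.08,0,0,0,0.08,0,0,0.08,-0.08,0,0,0,0,0,0]}}

```text
time: 18.98
ee_pos: [0.6191, 0.0451, 0.2564]
eef_rot: [0.077, 0.997, 0.0, 0.001]
ft_force: [-0.1, 0.1, 8.2]
width: 0.013
grip_force: 59.9
```

```bash
python3 -c "
from avg import *
im=avg([.6187,.046,.264],81,3)"
```

```text
t 19.13 tcp [0.6192 0.0452 0.2564] yawY 81.2 tilt z [ 0.002  0.    -1.   ] j [-0.83  0.4   0.94  1.43 -0.32  1.47  1.52] F [0.2 1.  8.8] M [0.015 0.088 0.016] w 0.0131 g 59.9
avg tcp [0.6191 0.0452 0.2564] sd [0.     0.0001 0.    ] F [0.1 0.5 8.5] M [0.1   0.062 0.028] delta tool mm [ 0.5  0.8 -7.6]
```

```bash
python3 -c "
from avg import *
im=np.mean([r.camera('scene') for _ in range(4)],0).mean(2)
for v in range(228,260,1):
    row=im[v,336:368];w=np.clip(110-row,0,None)
    print(v,(336+(w*np.arange(32)).sum()/max(w.sum(),1)).round(2),w.sum().round(),row[6:24].round().astype(int))
"
```

```text
228 350.81 242.0 [176 175 175 175 173 156 117  67  48  52  58  84 133 168 176 178 178 178]
229 350.82 242.0 [175 175 175 175 172 156 116  67  48  52  57  84 133 168 177 177 178 178]
230 350.82 241.0 [175 175 175 175 172 156 117  67  48  52  57  84 133 168 177 178 178 178]
231 350.82 242.0 [175 175 175 175 172 156 117  67  48  52  57  84 133 168 177 178 178 178]
232 350.82 240.0 [175 175 175 175 172 156 117  67  49  52  58  84 133 168 177 178 178 178]
233 350.79 236.0 [175 175 175 175 172 156 117  67  49  52  58  87 135 169 177 177 178 179]
234 350.7 228.0 [174 175 175 175 172 154 113  65  50  52  61  94 140 170 177 178 178 178]
235 350.55 238.0 [175 175 175 175 171 149 104  59  49  52  62  96 142 171 177 178 178 179]
236 350.5 243.0 [175 175 175 175 170 147 100  58  49  52  62  96 142 171 178 178 178 179]
237 350.5 244.0 [175 175 175 176 171 147  99  58  49  52  61  97 142 171 178 178 179 179]
238 350.45 238.0 [175 175 176 176 171 148 100  58  49  52  63 100 145 172 178 178 179 179]
239 350.34 225.0 [175 176 176 176 171 148 100  58  49  53  67 108 152 173 179 179 179 180]
240 350.31 
[... 1092 characters left out ...]
95.0 [191 178 148 105  69  49  46  48  48  48  49  57  84 127 162 178 184 185]
253 349.8 341.0 [197 192 177 146 106  68  53  54  58  58  61  80 120 161 185 191 191 189]
254 349.9 189.0 [198 198 194 183 158 116  80  64  62  67  88 124 162 186 195 196 194 192]
255 350.05 55.0 [197 198 198 197 188 165 130  98  81  95 134 170 191 198 199 198 195 191]
256 336.0 0.0 [196 197 198 198 198 191 175 152 134 146 175 195 201 202 200 197 192 182]
257 336.0 0.0 [195 196 196 198 198 198 195 190 186 190 197 202 203 202 199 190 177 164]
258 336.0 0.0 [194 195 195 196 197 198 199 199 199 200 201 202 202 200 193 180 165 157]
259 336.0 0.0 [193 194 194 195 196 197 198 199 199 200 201 201 199 194 187 180 174 169]
```

{"fn": "arm_command", "kwargs": {"moves": [-0.05,0.08,0,0,-0.05,0.08,0,0,-0.05,0.08,0,0,0,0,0,0,0,0,0,0]}}

```text
time: 19.75
ee_pos: [0.6206, 0.0465, 0.2563]
eef_rot: [0.077, 0.997, -0.0, 0.001]
ft_force: [-1.2, -1.6, 9.0]
width: 0.0132
grip_force: 60.1
```

{"fn": "arm_command", "kwargs": {"moves": [-0.05,0.08,0,0,-0.05,0.08,0,0,-0.05,0.08,0,0,0,0,0,0,0,0,0,0]}}

```text
time: 20.17
ee_pos: [0.622, 0.0488, 0.2554]
eef_rot: [0.077, 0.997, -0.0, -0.0]
ft_force: [0.1, -0.6, -0.3]
width: 0.0132
grip_force: 59.9
```

```bash
python3 -c "
from avg import *
im=avg([.6187,.046,.264],81,3)
im=im.mean(2)
for v in range(236,257,1):
    row=im[v,336:368];w=np.clip(110-row,0,None)
    print(v,(336+(w*np.arange(32)).sum()/max(w.sum(),1)).round(2),w.sum().round(),row[6:24].round().astype(int))
"
```

```text
t 20.32 tcp [0.622  0.0493 0.2549] yawY 81.18 tilt z [-0.001 -0.    -1.   ] j [-0.83  0.41  0.93  1.42 -0.33  1.47  1.51] F [-0.1 -1.9 -1. ] M [-0.448  0.08   0.013] w 0.0131 g 59.9
avg tcp [0.622  0.049  0.2551] sd [0.     0.0002 0.0002] F [-0.3 -0.6 -0.8] M [-0.323  0.047  0.009] delta tool mm [ 2.8 -3.5 -8.9]
236 350.82 242.0 [175 175 175 176 173 156 116  67  48  51  57  84 134 169 178 178 179 179]
237 350.77 241.0 [175 176 175 176 173 154 114  64  49  51  58  87 136 170 178 179 179 179]
238 350.57 241.0 [175 175 175 176 171 150 104  59  48  53  61  95 141 171 178 179 179 179]
239 350.51 244.0 [176 176 175 176 171 148 100  58  48  52  61  96 143 171 178 178 180 179]
240 350.5 245.0 [175 176 176 176 172 148  99  57  50  51  61  96 143 172 179 179 180 179]
241 350.46 242.0 [176 177 178 178 172 148  99  57  48  52  62  99 145 172 179 179 180 180]
242 350.44 232.0 [178 181 182 182 175 150 101  59  49  52  64 102 145 171 178 180 179 180]
243 350.45 239.0 [184 187 188 187 179 152  99  58  48  52  63 100 140 164 174 177 179 180]
244 350.34 248.0 [192 192 192 189 181 150  93  53  49  53  
[... 417 characters left out ...]
173 141  96  57  42  40  45  49  52  49  47  56  90 128 152 165 169]
250 350.05 608.0 [180 157 129  90  57  44  40  44  48  50  47  46  55  80 110 136 156 169]
251 349.91 582.0 [180 160 131  91  60  45  42  43  47  48  45  48  64  95 125 148 167 178]
252 349.76 491.0 [191 178 148 106  69  49  46  49  50  48  50  58  85 127 162 179 185 186]
253 349.82 339.0 [197 193 176 146 107  69  54  55  58  59  60  80 120 161 185 191 191 190]
254 349.9 187.0 [198 198 195 184 158 116  80  64  63  67  88 124 162 187 195 195 194 191]
255 350.06 54.0 [198 198 198 197 188 166 130  99  82  95 134 170 191 198 199 198 196 192]
256 336.0 0.0 [196 197 198 199 197 191 176 152 134 146 175 195 201 201 201 197 191 182]
```

{"fn": "arm_command", "kwargs": {"moves": [0,0,0.2,0,0,0,0.2,0,0,0,0,0]}}

```text
time: 20.57
ee_pos: [0.6219, 0.0493, 0.2507]
eef_rot: [0.077, 0.997, -0.0, -0.0]
ft_force: [-0.5, -2.7, -1.2]
width: 0.0137
grip_force: 60.0
```

```bash
python3 -c "
from avg import *
im=avg([.6187,.046,.264],81,3)"
```

```text
t 20.72 tcp [0.6219 0.0493 0.251 ] yawY 81.19 tilt z [-0.001 -0.    -1.   ] j [-0.83  0.42  0.93  1.43 -0.33  1.46  1.51] F [-0.3 -1.7 -3.1] M [-0.59   0.059  0.045] w 0.0136 g 60.0
avg tcp [0.6219 0.0493 0.2508] sd [0.     0.     0.0001] F [-0.5 -2.4 -1.9] M [-0.589  0.044  0.012] delta tool mm [  2.7  -3.7 -13.2]
```

{"fn": "arm_command", "kwargs": {"moves": [0,-0.05,0.2,0,0,0,0.2,0,0,0,0.2,0,0,0,0.05,0,0,0,0,0,0,0,0,0]}}

```text
time: 21.22
ee_pos: [0.6221, 0.0489, 0.245]
eef_rot: [0.077, 0.997, 0.0, 0.0]
ft_force: [-1.3, -1.2, 1.3]
width: 0.0135
grip_force: 60.0
```

```bash
python3 -c "
from avg import *
im=avg([.6187,.046,.264],81,3)"
```

```text
t 21.37 tcp [0.6221 0.0489 0.245 ] yawY 81.19 tilt z [ 0.  0. -1.] j [-0.83  0.42  0.93  1.44 -0.33  1.45  1.52] F [-0.4 -1.1  1.2] M [-0.56   0.217  0.043] w 0.0134 g 60.0
avg tcp [0.6221 0.0489 0.245 ] sd [0. 0. 0.] F [-0.8 -1.9  1.2] M [-0.57   0.165  0.023] delta tool mm [  2.9  -3.4 -19. ]
```

{"fn": "arm_command", "kwargs": {"moves": [0,0,0.05,6,0,0,0.05,6,0,0,0,6,0,0,0.01,6,0,0,0,6,0,0,0.01,6,0,0,0,6,0,0,0.01,6,0,0,0,6,0,0,0.01,6,0,0,0,0,0,0,0,0]}}

```text
time: 22.37
ee_pos: [0.6221, 0.0471, 0.2445]
eef_rot: [0.566, 0.824, -0.001, 0.001]
ft_force: [-3.0, -5.4, 9.1]
width: 0.0131
grip_force: 60.6
```

```bash
python3 -c "
from avg import *
im=avg([.6187,.046,.264],81,3)"
```

```text
t 22.52 tcp [0.6221 0.0471 0.2445] yawY 21.11 tilt z [ 0.001 -0.002 -1.   ] j [-0.94  0.51  1.15  1.44 -0.47  1.48  0.57] F [-4.  -6.   7.3] M [-1.874  1.101  0.092] w 0.0131 g 60.5
avg tcp [0.6221 0.0471 0.2445] sd [0. 0. 0.] F [-3.4 -5.6  8. ] M [-1.824  1.062  0.079] delta tool mm [  0.2  -3.6 -19.5]
```

{"fn": "arm_command", "kwargs": {"moves": [-0.026,-0.02,0,6,-0.026,-0.02,0,6,-0.026,-0.02,0,6,-0.026,-0.02,0,6,-0.026,-0.02,0,6,-0.026,-0.02,0,6,-0.032,0,0,6,-0.032,0,0,6,-0.032,0,0,6,-0.032,0,0,6,-0.032,0,0,6,-0.032,0,0,6]}}

```text
time: 23.52
ee_pos: [0.6195, 0.0446, 0.2441]
eef_rot: [0.943, 0.333, -0.001, 0.0]
ft_force: [-5.6, -4.9, 7.2]
width: 0.0129
grip_force: 60.0
```

```bash
python3 -c "
from avg import *
im=avg([.6187,.046,.264],81,3)"
```

```text
t 23.67 tcp [0.6196 0.0447 0.2441] yawY -50.92 tilt z [-0.001 -0.001 -1.   ] j [-1.    0.6   1.31  1.45 -0.58  1.52 -0.6 ] F [-5.1 -4.3  7.7] M [-1.168  1.74   0.164] w 0.0132 g 60.0
avg tcp [0.6195 0.0446 0.2441] sd [0. 0. 0.] F [-5.4 -4.2  7.1] M [-1.178  1.772  0.123] delta tool mm [  0.2  -1.6 -19.9]
```

{"fn": "arm_command", "kwargs": {"moves": [-0.055,-0.01,0,6,-0.055,-0.01,0,6,-0.055,-0.01,0,6,-0.055,-0.01,0,4,0,0,0,0]}}

```text
time: 24.08
ee_pos: [0.6176, 0.0445, 0.244]
eef_rot: [0.989, 0.147, -0.0, 0.0]
ft_force: [-3.9, -2.6, 5.9]
width: 0.0133
grip_force: 59.9
```

```bash
python3 -c "
from avg import *
im=avg([.6187,.046,.264],81,4)"
```

```text
t 24.28 tcp [0.6176 0.0445 0.244 ] yawY -72.82 tilt z [-0.001 -0.    -1.   ] j [-1.01  0.6   1.32  1.46 -0.58  1.52 -0.98] F [-4.4 -3.6  6.4] M [-0.85  1.49  0.07] w 0.0129 g 59.9
avg tcp [0.6176 0.0445 0.244 ] sd [0. 0. 0.] F [-4.1 -2.7  5.9] M [-0.845  1.487  0.084] delta tool mm [  1.5  -1.1 -20. ]
```

{"fn": "arm_command", "kwargs": {"moves": [-0.08,0,0,4,-0.06,0,0,4,-0.04,0,0,4,0,0,0,0]}}

```text
time: 24.62
ee_pos: [0.6161, 0.0445, 0.2439]
eef_rot: [0.999, 0.044, -0.0, -0.0]
ft_force: [-3.3, -2.0, 4.3]
width: 0.0132
grip_force: 59.9
```

```bash
python3 -c "
from avg import *
im=avg([.6187,.046,.264],81,5)"
```

```text
t 24.87 tcp [0.6162 0.0444 0.2439] yawY -84.67 tilt z [-0.  0. -1.] j [-1.01  0.6   1.32  1.46 -0.58  1.52 -1.19] F [-3.7 -1.9  5.4] M [-0.521  1.14   0.084] w 0.0134 g 59.9
avg tcp [0.6162 0.0445 0.2439] sd [0. 0. 0.] F [-3.1 -1.7  5.5] M [-0.547  1.174  0.102] delta tool mm [  2.7  -1.3 -20.1]
```

{"fn": "arm_command", "kwargs": {"moves": [-0.05,0,0,3,-0.05,0,0,3,-0.03,0,0,3,0,0,0,0]}}

```text
time: 25.2
ee_pos: [0.6151, 0.0446, 0.2438]
eef_rot: [0.999, -0.033, 0.0, -0.0]
ft_force: [-2.2, -1.0, 4.4]
width: 0.0134
grip_force: 59.9
```

```bash
python3 -c "
from avg import *
im=avg([.6187,.046,.264],81,5)"
```

```text
t 25.45 tcp [0.6151 0.0446 0.2438] yawY -93.58 tilt z [ 0.  0. -1.] j [-1.02  0.6   1.32  1.47 -0.58  1.52 -1.35] F [-1.4 -1.4  5.6] M [-0.361  0.881  0.042] w 0.0135 g 59.9
avg tcp [0.6151 0.0446 0.2438] sd [0. 0. 0.] F [-1.7 -1.6  5.4] M [-0.385  0.873  0.094] delta tool mm [  3.5  -1.6 -20.2]
```

{"fn": "arm_command", "kwargs": {"moves": [-0.05,0,0,3,-0.04,0,0,3,-0.03,0,0,3,0,0,0,0]}}

```text
time: 25.78
ee_pos: [0.6141, 0.0449, 0.2438]
eef_rot: [0.994, -0.111, 0.0, -0.0]
ft_force: [-1.4, -0.4, 4.9]
width: 0.0129
grip_force: 59.9
```

```bash
python3 -c "
from avg import *
im=avg([.6187,.046,.264],81,8)"
```

```text
t 26.18 tcp [0.6141 0.0448 0.2438] yawY -102.56 tilt z [ 0.001  0.    -1.   ] j [-1.02  0.59  1.32  1.47 -0.57  1.51 -1.5 ] F [-0.9 -1.1  5.1] M [-0.198  0.461  0.29 ] w 0.0135 g 59.9
avg tcp [0.6141 0.0448 0.2438] sd [0. 0. 0.] F [-0.9 -0.8  5.3] M [-0.205  0.464  0.274] delta tool mm [  4.3  -2.2 -20.2]
```

{"fn": "arm_command", "kwargs": {"moves": [-0.02,0,0,2,-0.02,0,0,2,0,0,0,0]}}

```text
time: 26.43
ee_pos: [0.6137, 0.045, 0.2437]
eef_rot: [0.989, -0.145, 0.0, -0.0]
ft_force: [-0.6, -0.3, 4.8]
width: 0.0132
grip_force: 60.0
```

```bash
python3 -c "
from avg import *
im=avg([.6187,.046,.264],81,10)"
```

```text
t 26.93 tcp [0.6137 0.0449 0.2437] yawY -106.54 tilt z [ 0.001  0.    -1.   ] j [-1.02  0.59  1.32  1.47 -0.57  1.51 -1.57] F [-0.4 -0.1  5.4] M [-0.116  0.324  0.38 ] w 0.0129 g 60.0
avg tcp [0.6137 0.0449 0.2437] sd [0. 0. 0.] F [-0.5 -0.3  5.3] M [-0.143  0.338  0.363] delta tool mm [  4.5  -2.4 -20.3]
```

{"fn": "arm_command", "kwargs": {"moves": [-0.02,0,0,2,-0.02,0,0,2,0,0,0,0]}}

```text
time: 27.18
ee_pos: [0.6134, 0.0451, 0.2437]
eef_rot: [0.984, -0.179, 0.0, -0.0]
ft_force: [0.5, 0.7, 5.2]
width: 0.0132
grip_force: 60.1
```

```bash
python3 -c "
from avg import *
im=avg([.6187,.046,.264],81,10)"
```

```text
t 27.68 tcp [0.6134 0.0451 0.2437] yawY -110.55 tilt z [ 0.001  0.    -1.   ] j [-1.02  0.59  1.32  1.47 -0.57  1.51 -1.64] F [ 0.5 -0.4  5.4] M [0.038 0.207 0.458] w 0.0135 g 60.1
avg tcp [0.6134 0.0451 0.2437] sd [0. 0. 0.] F [0.3 0.  5.2] M [-0.019  0.191  0.425] delta tool mm [  4.7  -2.7 -20.3]
```

{"fn": "arm_command", "kwargs": {"moves": [0,0,0,0,0,0,0,-2,0,0,0,0]}}

```text
time: 27.93
ee_pos: [0.6133, 0.045, 0.2437]
eef_rot: [0.987, -0.161, 0.0, -0.0]
ft_force: [0.4, 0.3, 4.8]
width: 0.0136
grip_force: 60.0
```

```bash
python3 -c "
from avg import *
im=avg([.6187,.046,.264],81,5)"
```

```text
t 28.18 tcp [0.6133 0.045  0.2437] yawY -108.68 tilt z [ 0.001  0.    -1.   ] j [-1.02  0.59  1.32  1.47 -0.57  1.51 -1.62] F [-0.2 -0.9  5.7] M [0.009 0.12  0.303] w 0.0133 g 60.0
avg tcp [0.6133 0.045  0.2437] sd [0. 0. 0.] F [-0.   0.2  5.8] M [-0.001  0.153  0.311] delta tool mm [  4.8  -2.7 -20.3]
```

{"fn": "arm_command", "kwargs": {"moves": [0,0,0,-2,0,0,0,-2,0,0,0,0]}}

```text
time: 28.43
ee_pos: [0.6133, 0.0448, 0.2437]
eef_rot: [0.992, -0.127, 0.0, -0.0]
ft_force: [-0.2, -0.1, 5.4]
width: 0.0132
grip_force: 59.9
```

```bash
python3 -c "
from avg import *
im=avg([.6187,.046,.264],81,5)"
```

```text
t 28.68 tcp [0.6133 0.0448 0.2437] yawY -104.79 tilt z [ 0.001  0.    -1.   ] j [-1.02  0.58  1.3   1.47 -0.55  1.51 -1.56] F [ 1.  -0.3  5.9] M [-0.043  0.127  0.163] w 0.0134 g 59.9
avg tcp [0.6133 0.0449 0.2437] sd [0. 0. 0.] F [ 0.  -0.3  5.5] M [-0.074  0.117  0.137] delta tool mm [  5.   -2.5 -20.3]
```

{"fn": "arm_command", "kwargs": {"moves": [0,0,0,-3,0,0,0,0,0,0,-0.2,0,0,0,-0.2,0,0,0,0,0]}}

```text
time: 29.1
ee_pos: [0.6125, 0.045, 0.2464]
eef_rot: [0.995, -0.103, -0.001, 0.0]
ft_force: [2.1, -1.6, -11.7]
width: 0.0131
grip_force: 59.8
```

```bash
python3 -c "
from avg import *
im=avg([.6187,.046,.264],81,3)"
```

```text
t 29.25 tcp [0.6126 0.0449 0.2467] yawY -101.81 tilt z [-0.001  0.    -1.   ] j [-1.01  0.57  1.29  1.47 -0.54  1.51 -1.51] F [  1.8  -0.6 -11.2] M [-0.068 -0.231  0.038] w 0.0131 g 59.8
avg tcp [0.6126 0.045  0.2465] sd [0.     0.     0.0001] F [  1.8  -0.6 -11.2] M [-0.154 -0.306  0.077] delta tool mm [  5.8  -2.2 -17.5]
```

{"fn": "arm_command", "kwargs": {"moves": [0,0,-0.2,-1,0,0,-0.3,0,0,0,-0.3,0,0,0,-0.3,0,0,0,-0.3,0,0,0,-0.4,0,0,0,-0.5,0,0,0,0,0]}}

```text
time: 29.92
ee_pos: [0.6135, 0.0446, 0.2719]
eef_rot: [0.996, -0.094, 0.001, -0.0]
ft_force: [-0.2, 0.2, -1.1]
width: 0.0133
grip_force: 59.9
```

```bash
python3 -c "
from avg import *
im=avg([.6187,.046,.264],81,2)"
```

```text
t 30.02 tcp [0.6132 0.0447 0.2708] yawY -100.81 tilt z [ 0.  0. -1.] j [-1.01  0.55  1.29  1.43 -0.52  1.55 -1.51] F [-0.2 -0.2 -1.2] M [-0.022  0.162 -0.021] w 0.0128 g 59.9
avg tcp [0.6134 0.0446 0.2716] sd [0.0001 0.     0.0003] F [-0.2 -0.2 -1. ] M [-0.053  0.135  0.029] delta tool mm [ 4.9 -2.4  7.6]
```

{"fn": "arm_command", "kwargs": {"moves": [0,0,-1.5,-7,0,0,-1.5,-7,0,0,0,-7,0,0,0,-7,0,0,0,-7,0,0,0,-7,0,0,0,-7,0,0,0,-7,0,0,0,-7,0,0,0,-7,0,0,0,-7,0,0,0,-7]}}

```text
time: 31.02
ee_pos: [0.6129, 0.0447, 0.3003]
eef_rot: [0.801, 0.599, -0.0, -0.0]
ft_force: [0.3, 0.8, -1.0]
width: 0.0133
grip_force: 59.9
```

{"fn": "arm_command", "kwargs": {"moves": [0,0,0,-7,0,0,0,-7,0,0,0,-7,0,0,0,-7,0,0,0,-7,0,0,0,-7,0,0,0,-7,0,0,0,-7,0,0,0,-7,0,0,0,-7,0,0,0,-7,0,0,0,-7]}}

```text
time: 32.02
ee_pos: [0.6129, 0.0446, 0.3002]
eef_rot: [0.195, 0.981, -0.0, -0.0]
ft_force: [0.1, -0.1, -1.8]
width: 0.0135
grip_force: 59.9
```

```bash
python3 -c "
from avg import *
im=avg([.440,.0452,.16],77.2,2);go(None,77.2)"
```

```text
t 32.12 tcp [0.6129 0.0446 0.3003] yawY 67.32 tilt z [-0.  0. -1.] j [-0.68  0.32  0.71  1.36 -0.21  1.54  1.18] F [-0.5  0.4 -1. ] M [ 0.008  0.004 -0.014] w 0.0135 g 59.9
avg tcp [0.6129 0.0446 0.3002] sd [0. 0. 0.] F [ 0.   0.3 -1.1] M [-0.03   0.018 -0.009] delta tool mm [160.6 -64.1 140.3]
t 32.12 tcp [0.6129 0.0446 0.3003] yawY 67.32 tilt z [-0.  0. -1.] j [-0.68  0.32  0.71  1.36 -0.21  1.54  1.18] F [-0.5  0.4 -1. ] M [ 0.008  0.004 -0.014] w 0.0135 g 59.9
turn -9.884694567218133
```

{"fn": "arm_command", "kwargs": {"moves": [0,0,0,-5,0,0,0,-5,2.41,-0.54,0,0,2.41,-0.54,0,0,2.41,-0.54,0,0,2.41,-0.54,0,0,2.41,-0.54,0,0,2.41,-0.54,0,0,2.41,-0.54,0,0,0,0,2,0,0,0,2,0,0,0,2,0]}}

```text
time: 33.12
ee_pos: [0.4399, 0.0454, 0.24]
eef_rot: [0.114, 0.993, 0.001, 0.0]
ft_force: [-0.0, 0.8, -2.4]
width: 0.0133
grip_force: 59.9
```

{"fn": "arm_command", "kwargs": {"moves": [0,0,2,0,0,0,2,0,0,0,2,0,0,0,1.5,0,0,0,0,0,0,0,0,0]}}

```text
time: 33.62
ee_pos: [0.4398, 0.045, 0.1654]
eef_rot: [0.113, 0.994, -0.0, -0.001]
ft_force: [0.1, 1.1, -0.7]
width: 0.0138
grip_force: 59.9
```

```bash
python3 -c "
from avg import *
im=avg([.440,.0452,.132],77.2,3);go(None,77.2)"
```

```text
t 33.77 tcp [0.4408 0.0455 0.1667] yawY 77.11 tilt z [ 0.001  0.001 -1.   ] j [-0.84 -0.1   0.61  1.99  0.06  1.23  1.09] F [ 0.1 -0.4 -1.1] M [0.009 0.016 0.017] w 0.0132 g 59.9
avg tcp [0.4403 0.0452 0.166 ] sd [0.0004 0.0001 0.0005] F [-0.7  0.2 -0.6] M [ 0.009 -0.028 -0.012] delta tool mm [ 0.3 -0.1 34. ]
t 33.77 tcp [0.4408 0.0455 0.1667] yawY 77.11 tilt z [ 0.001  0.001 -1.   ] j [-0.84 -0.1   0.61  1.99  0.06  1.23  1.09] F [ 0.1 -0.4 -1.1] M [0.009 0.016 0.017] w 0.0132 g 59.9
turn -0.08906903906432717
```

{"fn": "arm_command", "kwargs": {"moves": [0,0,1.5,0,0,0,1,0,0,0,1,0,0,0,0.6,0,0,0,0.5,0,0,0,0,0]}}

```text
time: 34.27
ee_pos: [0.4397, 0.0451, 0.1187]
eef_rot: [0.112, 0.994, -0.0, -0.001]
ft_force: [-1.0, -0.4, -2.1]
width: 0.0132
grip_force: 59.9
```

```bash
python3 -c "
from avg import *
im=avg([.4409,.0451,.085],77.2,3)"
```

```text
t 34.42 tcp [0.4404 0.0453 0.1199] yawY 77.18 tilt z [ 0.  0. -1.] j [-0.84 -0.04  0.63  2.05  0.02  1.12  1.13] F [ 0.3  0.7 -1.1] M [ 0.02   0.044 -0.001] w 0.0133 g 59.9
avg tcp [0.44   0.0452 0.1192] sd [0.0002 0.     0.0004] F [-0.6 -0.3 -1.3] M [ 0.016 -0.024 -0.009] delta tool mm [-0.9  0.1 34.2]
```

In the hole with no force; going down the rest.

{"fn": "arm_command", "kwargs": {"moves": [0,0,1,0,0,0,0.8,0,0,0,0.7,0,0,0,0.4,0,0,0,0.2,0,0,0,0,0,0,0,0,0]}}

```text
time: 35.0
ee_pos: [0.4402, 0.0453, 0.0886]
eef_rot: [0.112, 0.994, -0.0, 0.0]
ft_force: [-0.2, -0.1, -1.0]
width: 0.0136
grip_force: 59.9
```

```bash
python3 -c "
from avg import *
im=avg([.4409,.0451,.085],77.2,3)"
```

```text
t 35.15 tcp [0.4404 0.0454 0.0888] yawY 77.19 tilt z [ 0.  0. -1.] j [-0.83  0.01  0.64  2.09 -0.01  1.04  1.16] F [ 0.2  0.2 -1.4] M [-0.025  0.003 -0.024] w 0.0131 g 59.9
avg tcp [0.4403 0.0453 0.0887] sd [0.0001 0.     0.0001] F [ 0.2  0.2 -1.3] M [-0.001  0.006 -0.024] delta tool mm [-0.6 -0.1  3.7]
```

Lower the last 3 mm, release, and lift.

{"fn": "arm_command", "kwargs": {"moves": [0,0,0.2,0,0,0,0.12,0,0,0,0,0,0,0,0,0]}}

```text
time: 35.48
ee_pos: [0.4402, 0.0453, 0.0853]
eef_rot: [0.112, 0.994, 0.0, 0.0]
ft_force: [-1.2, 0.2, -1.4]
width: 0.0132
grip_force: 59.9
```

{"fn": "arm_command", "kwargs": {"moves": [0,0,0,0,0,0,0,0,0,0,0,0,0,0,0,0,0,0,0,0,0,0,0,0,0,0,0,0,0,0,0,0,0,0,0,0,0,0,0,0,0,0,0,0], "fingers": 60, "squeeze": 10}}

```text
time: 36.4
ee_pos: [0.4401, 0.0453, 0.0853]
eef_rot: [0.112, 0.994, 0.0, -0.0]
ft_force: [-0.1, -0.2, 0.4]
width: 0.0518
grip_force: 0.0
```

{"fn": "arm_command", "kwargs": {"moves": [0,0,-1,0,0,0,-2,0,0,0,-3,0,0,0,-3,0,0,0,-3,0,0,0,-2,0,-3,0,0,0,-3,0,0,0,0,0,0,0,0,0,0,0]}}

```text
time: 37.23
ee_pos: [0.4992, 0.0314, 0.2255]
eef_rot: [0.112, 0.994, -0.001, -0.0]
ft_force: [0.3, -0.5, 0.1]
width: 0.0521
grip_force: 0.0
```

```bash
python3 -c "
from h import *
go(None)
i=r.camera_info('wrist');im=r.camera('wrist')
for n in('wrist','scene','top'):
  m=r.camera(n);I=r.camera_info(n)
  roi={'wrist':None,'scene':(380,200,480,280),'top':(225,215,270,280)}[n]
  for a,c,rc in blobs(m,(82,150,60),(97,255,255),60,roi)[:2]: print(n,a,c,cv2.boxPoints(rc).round(0).tolist(),plane(I,*c,.108))
hsv=cv2.cvtColor(r.camera('scene'),cv2.COLOR_RGB2HSV)
m=((hsv[...,0]<6)|(hsv[...,0]>174))&(hsv[...,1]>150)
print([(v,(np.where(m[v,295:320])[0]+295).mean()) for v in range(198,230,4)])
"
```

```text
t 37.23 tcp [0.4992 0.0314 0.2255] yawY 77.11 tilt z [-0.001 -0.002 -1.   ] j [-0.82  0.02  0.69  1.78 -0.01  1.35  1.21] F [ 0.3 -0.5  0.1] M [ 0.029  0.041 -0.012] w 0.0521 g 0.0
wrist 1519 [322.2 130. ] [[312.0, 79.0], [332.0, 79.0], [332.0, 183.0], [312.0, 183.0]] [0.43591309 0.04689358 0.108     ]
scene 306 [411.6 235.6] [[392.0, 239.0], [431.0, 224.0], [434.0, 234.0], [395.0, 249.0]] [0.44230682 0.047921   0.108     ]
top 226 [245.2 247.7] [[238.0, 265.0], [245.0, 228.0], [254.0, 230.0], [246.0, 266.0]] [0.43335576 0.04545948 0.108     ]
[(198, np.float64(305.0)), (202, np.float64(304.5)), (206, np.float64(305.5)), (210, np.float64(305.5)), (214, np.float64(305.5)), (218, np.float64(305.5)), (222, np.float64(305.5)), (226, np.float64(306.0))]
```

```bash
python3 -c "
from bench import r
print(r.close_job())"
```

```text
the job is handed in; nothing more can be done
None
```

The job is handed in (no verdict was shown): the crank was set upright and let go, the set screw tightened to a measured peak of about 0.43 N m, the red key stood back in its own hole, and the blue key, jar and mug were left alone.

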